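Hook the sample tray out from under the hood and bed it on the stop

ROBOT

A 6-joint arm with a two-finger parallel gripper is mounted at the origin on the work surface. World frame = base frame: x ahead of the robot, y to its left, z up, the work surface at z = 0. Lengths are in m, angles in rad, forces in N, time in s.
With the tool pointing down it reaches from about 0.25 to 0.775 m from the base axis. Payload 4 kg.
Tool frame: the origin (TCP) lies midway between the tips of the shut fingers; the grasp point (between the pads) lies 19 mm behind it (robot.tcp_to_grasp is the distance from the TCP to the grasp point, in m); x points along the fingers, y is the direction in which the jaws open and shut, and the axes are right-handed (so a half turn about x gives the same grasp; the last joint's range is limited). The gripper opens to 94 mm and grips with 3 to 60 N. Pads are 16 mm wide; open, the fingers measure 119 mm over their backs; the gripper's body (75 mm by 177 mm) begins 78 mm behind the grasp point.
Start: joints at [-1.246, 0.087, 1.371, -0, 1.684, -0.103], TCP at [0.228, -0.5, 0.206] pointing down, gripper open.
Joint ranges: [-3.1, 3.1], [-0.76, 2.03], [0.27, 2.55], [-1.08, 4.22], [0.17, 2.65], [-2.57, 2.57]. Speed limits (rad/s): [2.79, 2.79, 3.14, 3.14, 3.14, 3.14].

INTERFACE

Orientations are given as [roll, pitch, yaw] about the fixed x, y, z axes, in that order (R = Rz(yaw) Ry(pitch) Rx(roll)).
In Python, from bench import robot gives the robot as it stands.
- The arm moves only by the tool send_rows, never from a script. Its argument "increments" is a list of rows, each a list of 5 numbers: the opening, from -1 (shut) to 1 (fully open), so that 0 is half open, then the shift along the tool's x, y, z in m, then the turn about the tool's x in rad. In form: [[hand, tx, ty, tz, roll], ...]. A call has 1 to 5 rows; each row is the pose to reach, as a shift and turn from the pose commanded when the call began, along the tool's axes at that moment; what a row does not reach only later rows make up. A row lasts 1/12 s, in which the tool goes at most 41.7 mm and 7.16 degrees, less where a joint would pass 70% of its speed; a pose out of reach is approached as far as the arm can. A call with a gripper value outside its range is refused whole. The fingers move at their own pace and stop on an object; the grip force is fixed at half the most. Time passes only in rows, so rows that repeat a pose let the fingers close. It gives the time, the measured TCP pose, the force and the opening at its end, in the units of the state.
- robot.get_obs(): the state, without advancing time (a new reading comes with each control period).
- robot.snapshot(name): name is "scene" or "side" or "wrist"; returns a dict with "image" (384x512x3 uint8, red, green, blue), "intrinsics" (3x3 intrinsics, pixels), "k1" (the pictures are not rectified: a ray, as slopes to the right and down, at radius r is drawn at 1 + k1 r^2 times it, then the intrinsics apply), "world_from_camera" (4x4, takes a point from camera to world coordinates). Camera axes: x right, y down, z forward; pixel columns grow to the right and rows downward; lengths in m; the calibration is good to about 2 mm. A picture is of the moment at which its call begins. There is no depth.
- robot.close_job(): hands the job in, once; it reports no verdict.
The state is a dict: "time": time; "joint_positions": joint angles; "qvel": joint speeds; "joint_torque": joint torques, N m; "tool_pos": TCP position; "ee_rot": TCP orientation; "wrist_force": force on the tool from outside, world axes, zero at the start; "wrist_torque": the same for the moment, N m; "width": finger opening in m.
Only numpy, scipy, OpenCV 4.12 (cv2) and the standard library are available. Lean on these libraries where they do the work, as an engineer would, in place of code of your own. Each camera call takes 0.05 s, during which the arm holds its last target.

TASK

Take the yellow-handled hook off its rest, reach under the clear hood with it, hook it behind the raised front wall of the blue sample tray and draw the tray towards you until it meets the orange sprung pad of the end stop; keep pulling with 10 to 12 newtons for a second so that it beds, never loading the pad with more than 16. Then unhook, leaving the tray touching the pad, and put the hook back in its rest the way it lay. Only the hook may touch the tray (no fingers on the samples), keep the tray level, and leave the other things on the desk where they are.

Things in the scene. Friction and masses are not known exactly. Their poses are not given: they have to be found in the camera images.
- hook_grip (a point): Where to hold the hook: centre of its yellow handle, half-way up. Handle 110 long (x -55 to 55), 16 wide (y), 22 high (z). x points to the hook's finger, z up as it lies in its rest. A steel shaft 8 square runs on along +x at the same height to the finger. Mass 0.14 kg, balanced within 25 mm of this point.
- hook_tip (a point): Lower end of the hook's finger, on its pulling face (the one facing the handle, -x): 120 ahead (+x) of hook_grip and 38 below it; axes as hook_grip. The flat steel finger is 8 thick (beyond this point), 14 wide (this point in the middle), and hangs 34 below the underside of the shaft.
- rest: Fixed grey hook rest, left or right of the bay; origin under its base plate (140 x 70 x 8) on the desk. x points along the lying hook to its finger. Two black cradles at x = -44 and 44, 10 thick (x), 36 wide, have slots 24 wide: slot floor 50 above the desk, side walls up to 64. 78 mm are free between the cradles for fingers.
- rest_seat (a point): Fixed point in the middle of the hook rest, 61 above the desk, axes as the rest: where hook_grip comes to lie (within 20 mm) when the hook is back with its handle flat on both slot floors, finger down and forward (+x).
- bay: Fixed transfer bay; origin under it on the desk. x points away from the robot along the tray's path: the tray is drawn to -x. Base plate 8 thick, x -145 to 125, y -60 to 60. Two black guide rails, inner faces at y = 35 and -35, 24 high above the desk, x -110 to 125, leave the tray 3 mm of play each side.
- hood_mouth (a point): Fixed: centre of the clear hood's front opening, axes as the bay: 15 towards the robot (-x) from the bay's origin, 64 above the desk. The hood runs 135 to +x from here, open at both ends; inner width 106 (y), side walls 4; underside of its top 120 above the desk, top 124.
- stop_slot (a point): Fixed middle of the end stop's setting range (bay x = -62, y = 0, 30 above the desk; axes as the bay). THE STOP ITSELF IS NOT MEASURED: its orange pad's face (to +x) lies anywhere from 28 before to 28 behind this point. Pad 56 wide, 10 thick, 11 to 45 above the desk; grey block and knob behind it, up to 43. The pad gives 1 mm per 4 N, at most 6 mm; the block stays put.
- tray_front (a point): Middle of the outer (-x) face of the tray's raised front wall, 20 above its underside; x away from the robot. Blue loose tray, 84 long, 64 wide, 0.17 to 0.34 kg, drags with 1 to 4 N. Front wall 6 thick, top 44 above the desk; other walls 32. Behind it (x 6 to 48 from here, 56 wide) the tray is empty to its floor, 12 above the desk; then a vial rack, top 40. Starts wholly under the hood.
- bottle_mid (a point): Bystander: amber glass bottle, 44 across, 90 high, standing; this point is half-way up.
- powder_jar: Bystander: small jar with a black cap, 40 across, 50 high; origin under it.
- mug: Bystander: white mug, 76 across, 90 high; origin under it.
- tape_roll: Bystander: orange roll of tape lying flat, 90 across, 22 high; origin under it.
- marker: Bystander: black marker lying flat, 120 x 14 x 14; origin under its middle.
Mind the look-alikes: they are no part of the job. Leave any red look-alike of the part that bears tray_front alone.

How it is judged:
By the outcome, as a careful person would: the job done as asked, in the order asked, and still so for the second after the job is handed in, with the robot touching nothing.
It also fails if it takes over 69 s, if anything falls off the work surface, if the arm or the gripper's body presses on something with over 40 N, if the wrist force passes 120 N, or if a joint passes its speed limit or range.

## Working session

There is one attempt and no reset: what is moved stays moved. The work goes in short steps, Python scripts to look and compute and a tool call to move; the robot and the scene stay as the last step left them, time stands still between calls to the robot, and variables do not carry over. Pictures are saved under pics/ and viewed, and the job is handed in when it is done.

Besides the shell and the picture viewer there is one more tool, called after "Call:" by a JSON object that holds its "method" and its "body". send_rows: Moves the arm, as the interface text tells. Its arguments: {"type":"object","properties":{"increments":{"type":"array"}},"required":["increments"]}

```bash
ls; mkdir -p pics
python3 - <<'E'
from bench import robot
import cv2,numpy as np
o=robot.get_obs();print(o)
for n in ["scene","side","wrist"]:
    s=robot.snapshot(n);cv2.imwrite(f"pics/{n}0.png",s["image"][:,:,::-1]);print(n,s["intrinsics"],s["k1"],np.round(s["world_from_camera"],3).tolist())
print(robot.tcp_to_grasp)
E
```

```text
pics
{'time': 0.0, 'joint_positions': array([-1.24609530e+00,  8.79302247e-02,  1.37220927e+00,  1.06323460e-05,
        1.68364022e+00, -1.03106453e-01]), 'qvel': array([ 0.00132904,  0.00153298, -0.00100747, -0.00205361,  0.00070036,
       -0.00110092]), 'joint_torque': array([-1.26772062e-03, -3.40186429e+01, -3.02429581e+01,  7.17540015e-02,
        3.30685882e-02, -1.86021894e-04]), 'tool_pos': array([ 0.2280018 , -0.49991035,  0.20434057]), 'ee_rot': array([-1.67873449,  1.56860924,  1.89066683]), 'wrist_force': array([-0.10907658,  0.13779046, -0.03163962]), 'wrist_torque': array([-0.0244173 , -0.0045592 ,  0.03644881]), 'width': 0.09403773074990053}
scene [[483.48199913   0.         255.82659853]
 [  0.         483.48199913 193.11841817]
 [  0.           0.           1.        ]] -0.17569526167068475 [[-0.199, 0.689, -0.697, 1.575], [0.98, 0.131, -0.15, 0.181], [-0.012, -0.713, -0.701, 1.053], [0.0, 0.0, 0.0, 1.0]]
side [[367.24231036   0.         261.70529812]
 [  0.         367.24231036 185.12993027]
 [  0.           0.           1.        ]] 0.02816058333010797 [[0.942, -0.237, 0.24, 0.316], [-0.337, -0.664, 0.667, -0.813], [0.001, -0.709, -0.705, 0.914], [0.0, 0.0, 0.0, 1.0]]
wrist [[318.12591911   0.         253.07461557]
 [  0.         318.12591911 189.49893971]
 [  0.           0.           1.        ]] -0.07676019836268204 [[0.415, -0.882, -0.224, 0.293], [-0.91, -0.403, -0.099, -0.47], [-0.002, 0.245, -0.97, 0.383], [0.0, 0.0, 0.0, 1.0]]
0.0188
```

View pics/scene0.png

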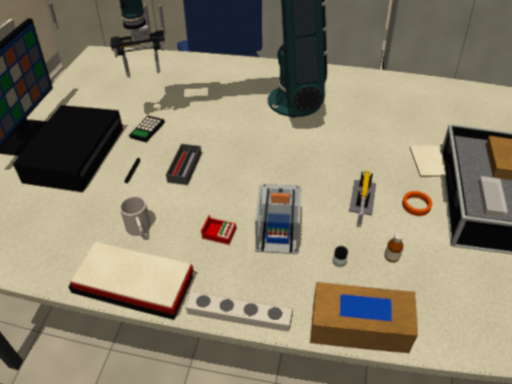

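View pics/side0.png

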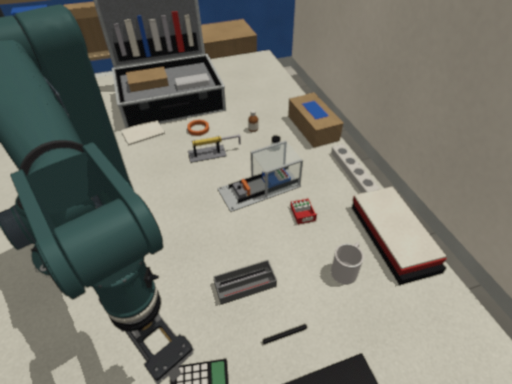

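View pics/wrist0.png

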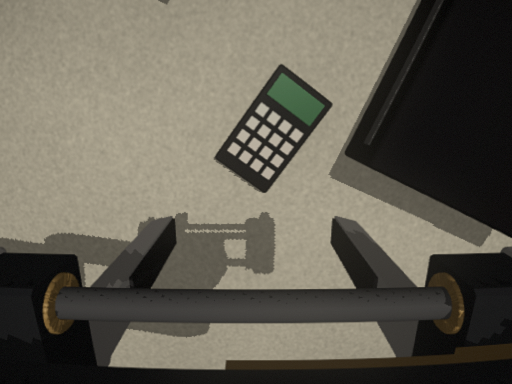

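The scene view shows the bay at about (279,217) with the blue tray under the hood. The hook lies in its rest at about (364,193). A red look-alike tray sits at (219,230). Next I'll enlarge these.

```bash
cat > h.py <<'E'
import cv2,numpy as np
from bench import robot
from scipy.spatial.transform import Rotation as R
def crop(s,x0,y0,x1,y1,k,fn):
    im=s["image"][y0:y1,x0:x1,::-1];im=cv2.resize(im,None,fx=k,fy=k,interpolation=cv2.INTER_CUBIC)
    for x in range((x0//10+1)*10,x1,10):
        cv2.line(im,((x-x0)*k,0),((x-x0)*k,6 if x%50 else 14),(0,0,255),1)
        if x%20==0: cv2.putText(im,str(x),((x-x0)*k-8,16),0,.35,(0,0,255),1)
    for y in range((y0//10+1)*10,y1,10):
        cv2.line(im,(0,(y-y0)*k),(6,(y-y0)*k),(0,0,255),1)
        if y%20==0: cv2.putText(im,str(y),(8,(y-y0)*k+4),0,.35,(0,0,255),1)
    cv2.imwrite(fn,im)
def ray(s,u,v):
    K=s["intrinsics"];k1=s["k1"]
    d=np.array([(u-K[0,2])/K[0,0],(v-K[1,2])/K[1,1]]);p=d.copy()
    for _ in range(30): p=d/(1+k1*(p@p))
    T=s["world_from_camera"];return T[:3,3],T[:3,:3]@np.array([*p,1])
def atz(s,u,v,z):
    o,d=ray(s,u,v);return o+d*(z-o[2])/d[2]
def proj(s,P):
    T=s["world_from_camera"];p=np.linalg.inv(T)@np.append(P,1);p=p[:2]/p[2]
    p=p*(1+s["k1"]*(p@p));K=s["intrinsics"];return p[0]*K[0,0]+K[0,2],p[1]*K[1,1]+K[1,2]
def tri(a,ua,b,ub):
    o1,d1=ray(a,*ua);o2,d2=ray(b,*ub)
    A=np.stack([d1,-d2],1);t=np.linalg.lstsq(A,o2-o1,rcond=None)[0]
    p,q=o1+d1*t[0],o2+d2*t[1];return (p+q)/2,np.linalg.norm(p-q)
def overlay(s,x0,y0,x1,y1,k,fn,segs):
    im=s["image"][y0:y1,x0:x1,::-1];im=cv2.resize(im,None,fx=k,fy=k,interpolation=cv2.INTER_CUBIC)
    for P,Q,c in segs:
        a=proj(s,P);b=proj(s,Q)
        f=lambda a:(int((a[0]-x0+.5)*k),int((a[1]-y0+.5)*k))
        cv2.line(im,f(a),f(b),c,1,cv2.LINE_AA)
    cv2.imwrite(fn,im)
E
python3 - <<'E'
from h import *
s=robot.snapshot("scene");crop(s,240,160,400,270,5,"pics/sc1.png")
s=robot.snapshot("side");crop(s,180,100,330,220,5,"pics/sd1.png")
E
```

```text
(no output)
```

View pics/sc1.png

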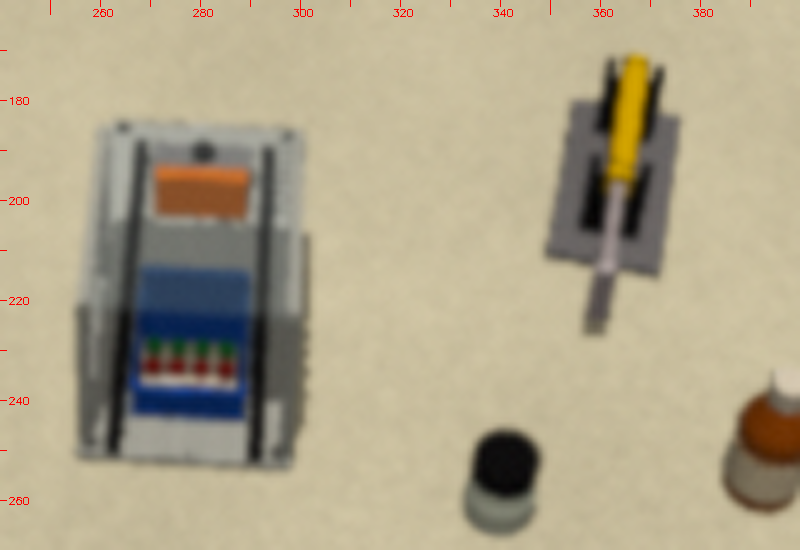

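View pics/sd1.png

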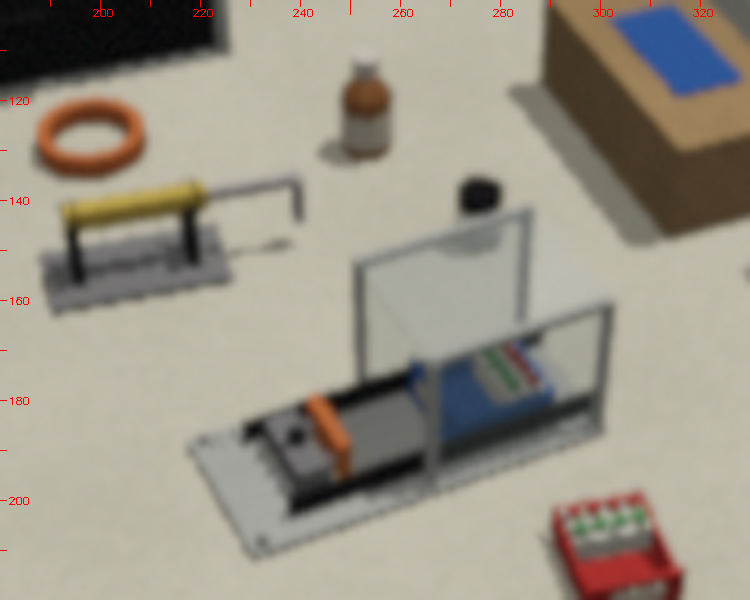

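```bash
cat > fit.py <<'E'
from h import *
from scipy.optimize import least_squares
S=robot.snapshot("scene");D=robot.snapshot("side")
def W(p,l):
    c,s=np.cos(p[2]),np.sin(p[2]);return np.array([p[0]+c*l[0]-s*l[1],p[1]+s*l[0]+c*l[1],l[2]])
def fit(obs,x0):
    f=lambda p:np.concatenate([np.array(proj(c,W(p,l)))-uv for c,l,uv in obs])
    r=least_squares(f,x0);return r.x,r.fun.reshape(-1,2)
bay=[(S,(-.145,-.06,.008),(260,184.4)),(S,(-.145,.06,.008),(300.8,186)),(S,(.125,-.06,.008),(255.5,251.5)),(S,(.125,.06,.008),(298.5,253.3)),
 (D,(-.145,.06,.008),(218,188)),(D,(-.145,-.06,.008),(230.4,211)),(D,(.125,-.06,.008),(301,186.2))]
rest=[(S,(-.07,-.035,.008),(354.5,180.2)),(S,(-.07,.035,.008),(376,183.5)),(S,(.07,.035,.008),(371.7,214.5)),(S,(.07,-.035,.008),(349.2,211)),
 (D,(-.07,.035,.008),(188,151)),(D,(-.07,-.035,.008),(190.5,161.8)),(D,(.07,-.035,.008),(226,155.5))]
b,e=fit(bay,[.6,.2,0]);print("bay",b,np.round(e,1).tolist())
r,e=fit(rest,[.5,.4,0]);print("rest",r,np.round(e,1).tolist())
def box(p,x0,x1,y0,y1,z0,z1,c):
    o=[]
    V=lambda x,y,z:W(p,(x,y,z))
    for x in(x0,x1):
        for y in(y0,y1):o.append((V(x,y,z0),V(x,y,z1),c))
    for x in(x0,x1):
        for z in(z0,z1):o.append((V(x,y0,z),V(x,y1,z),c))
    for y in(y0,y1):
        for z in(z0,z1):o.append((V(x0,y,z),V(x1,y,z),c))
    return o
g=box(b,-.145,.125,-.06,.06,0,.008,(0,255,0))+box(b,-.015,.12,-.057,.057,.008,.124,(255,255,0))+box(r,-.07,.07,-.035,.035,0,.008,(0,255,0))
g+=box(r,-.055,.055,-.008,.008,.05,.072,(0,0,255))+box(r,.12,.128,-.007,.007,.023,.065,(0,0,255))
overlay(S,240,160,400,270,5,"pics/ov_s.png",g);overlay(D,180,100,330,220,5,"pics/ov_d.png",g)
# pad: top face front edge z=.045
ux=np.array([np.cos(b[2]),np.sin(b[2])]);uy=np.array([-ux[1],ux[0]])
def loc(p):q=p[:2]-b[:2];return np.round([q@ux,q@uy],4)
for n,c,u,z in[("pad top edge L",S,(270.6,196.3),.045),("pad top edge R",S,(289.3,197),.045),("pad bot L",S,(271,203),.011),("pad bot R",S,(289,203.6),.011),
 ("tray top front L",S,(267.5,213.3),.044),("tray top front R",S,(289.7,213.3),.044),
 ("tray back L bot",S,(266.5,243),.008),("tray back R bot",S,(288,243.5),.008)]:
    print(n,loc(atz(c,*u,z)))
E
python3 fit.py
```

```text
bay [0.62683029 0.0439299  0.12476821] [[1.4, -0.7], [-1.2, -0.7], [-0.7, -0.6], [-0.1, -0.3], [-0.5, -0.5], [0.8, -0.2], [1.0, -1.6]]
rest [ 0.48782375  0.28361599 -0.06005031] [[-0.4, -0.7], [-0.1, -0.3], [0.3, 0.0], [-0.5, -0.6], [-0.2, -1.1], [-0.1, -0.4], [1.1, -0.8]]
pad top edge L [-0.0535 -0.0265]
pad top edge R [-0.054   0.0287]
pad bot L [-0.0591 -0.0253]
pad bot R [-0.06    0.0289]
tray top front L [ 0.0148 -0.0317]
tray top front R [0.0108 0.0316]
tray back L bot [ 0.0948 -0.0296]
tray back R bot [0.0928 0.0304]
```

View pics/ov_s.png

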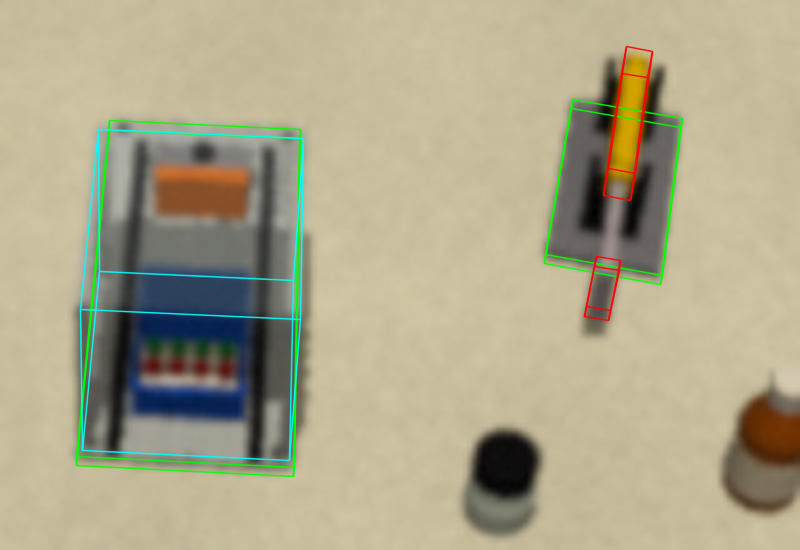

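View pics/ov_d.png

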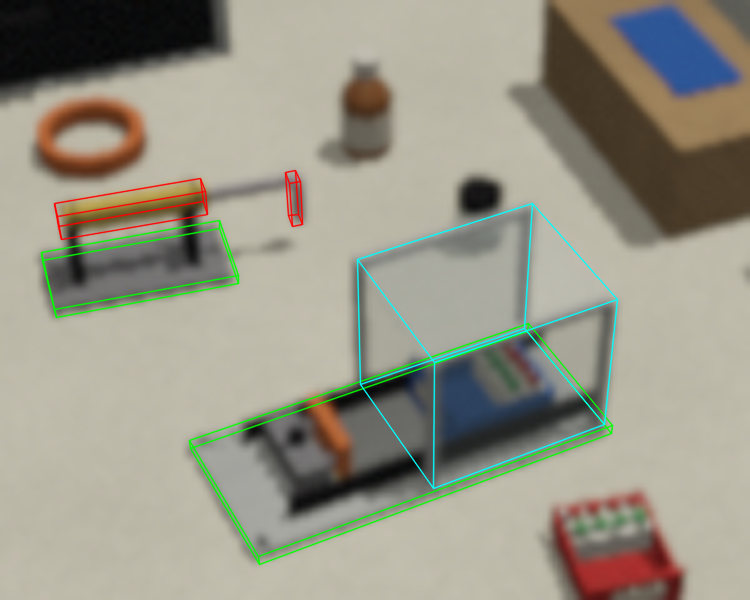

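Candidates:
- **Tool:** only the yellow-handled hook at scene (366,190).
- **Tray:** the blue tray at (279,228) under the hood is the target. The red tray at (219,230) is the look-alike and stays put.
- **Orange items:** the pad is at (280,198). The tape roll at (417,203) is a bystander.

The overlay fits both the bay and the rest to a few mm. Next I'll work out the move over the rest.

```bash
cat > mv.py <<'E'
from h import *
def plan(target,jawyaw=None):
    o=robot.get_obs();M=R.from_euler('xyz',o["ee_rot"]).as_matrix();p=o["tool_pos"]
    print("t",o["time"],"tcp",np.round(p,4),"F",np.round(o["wrist_force"],2),"w",round(o["width"],4),"y-axis yaw",round(np.arctan2(M[1,1],M[0,1]),4),"z-axis",np.round(M[:,2],3),"q",np.round(o["joint_positions"],2))
    print("shift tool",np.round(M.T@(np.array(target)-p),4))
    if jawyaw is not None:
        a=np.arctan2(M[1,1],M[0,1]);d=[(-(jawyaw+k*np.pi-a)+np.pi)%(2*np.pi)-np.pi for k in(0,1)]
        print("roll about tool x (down): ",np.round(d,4))
E
python3 -c "
from mv import *
plan([.45,.28,.204],-.06+np.pi/2)"
```

```text
t 0.35 tcp [ 0.2281 -0.5003  0.2052] F [0.46 0.31 0.33] w 0.0942 y-axis yaw -1.143 z-axis [-0.91  -0.415 -0.   ] q [-1.25  0.09  1.37 -0.    1.68 -0.1 ]
shift tool [ 0.0015 -0.618  -0.5256]
roll about tool x (down):  [-2.6538  0.4878]
```

Call:
{"method": "send_rows", "body": {"increments": [[1,0,-0.031,-0.026,0],[1,0,-0.062,-0.052,0],[1,0,-0.093,-0.079,0],[1,0,-0.124,-0.105,0],[1,0,-0.155,-0.131,0]]}}

```text
time: 0.77
tool_pos: [0.2831, -0.3033, 0.2054]
ee_rot: [2.471, 1.57, -0.244]
wrist_force: [1.0, 0.2, -0.1]
width: 0.094
```

Call:
{"method": "send_rows", "body": {"increments": [[1,0,-0.031,-0.026,0],[1,0,-0.062,-0.052,0],[1,0,-0.093,-0.079,0],[1,0,-0.124,-0.105,0],[1,0,-0.155,-0.131,0]]}}

```text
time: 1.18
tool_pos: [0.3379, -0.1079, 0.2058]
ee_rot: [2.261, 1.569, -0.454]
wrist_force: [0.9, -0.8, 0.4]
width: 0.0936
```

Call:
{"method": "send_rows", "body": {"increments": [[1,0,-0.031,-0.026,0],[1,0,-0.062,-0.052,0],[1,0,-0.093,-0.079,0],[1,0,-0.124,-0.105,0],[1,0,-0.155,-0.131,0]]}}

```text
time: 1.6
tool_pos: [0.3929, 0.0879, 0.2059]
ee_rot: [2.583, 1.569, -0.131]
wrist_force: [1.8, 0.4, -0.1]
width: 0.0939
```

Call:
{"method": "send_rows", "body": {"increments": [[1,0,-0.031,-0.026,0.12],[1,0,-0.062,-0.052,0.24],[1,0,-0.093,-0.079,0.36],[1,0,-0.124,-0.105,0.488],[1,0,-0.155,-0.131,0.488]]}}

```text
time: 2.02
tool_pos: [0.444, 0.2687, 0.2057]
ee_rot: [2.769, 1.57, -0.437]
wrist_force: [1.1, -0.8, 0.2]
width: 0.0939
```

```bash
python3 -c "
from mv import *
plan([.45,.28,.204],-.06+np.pi/2)
s=robot.snapshot('wrist');crop(s,0,0,512,384,1,'pics/w1.png')
im=cv2.resize(s['image'][:,:,::-1],(800,600));cv2.imwrite('pics/w1b.png',im)"
```

```text
t 2.0167 tcp [0.444  0.2687 0.2057] F [ 1.13 -0.79  0.25] w 0.0939 y-axis yaw -1.6357 z-axis [-0.998  0.065 -0.001] q [ 0.44  0.02  1.44 -0.    1.68  2.07]
shift tool [ 0.0017 -0.0116 -0.0053]
roll about tool x (down):  [ 3.1367 -0.0049]
```

View pics/w1b.png

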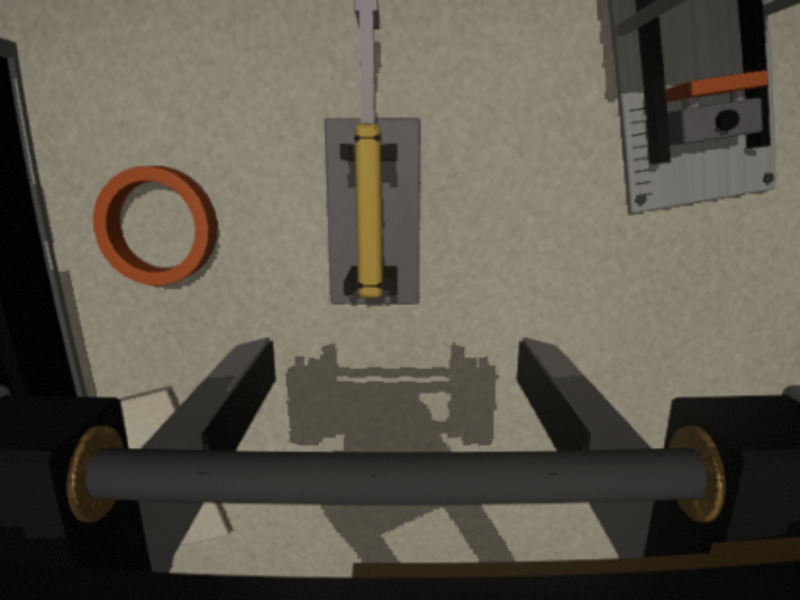

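The wrist view (800x600) shows the hook at x≈368, its handle running from (370,297) to (368,125), and the finger at (367,3). At the right, the bay's setting scale, block and orange pad are visible.

```bash
cat > m2.py <<'E'
from h import *
s=robot.snapshot('wrist');k=1.5625
f=lambda u,v,z:atz(s,u/k-.18,v/k-.18,z)
print(np.round(s['world_from_camera'],3).tolist())
for n,u,v,z in[("h rear top",370,296,.072),("h front top",368.5,125,.072),("h left",357.5,210,.068),("h right",382.5,210,.068),("shaft end",366.5,5,.065),("plate TL",325,119,.008),("plate TR",419,118,.008),("plate BL",331,304,.008),("plate BR",419.5,303,.008),
 ("bay corner L",630,213,.008),("bay corner R",776,186,.008),("pad top front L",667,90,.045),("pad top front R",768,71,.045)]:
    print(n,np.round(f(u,v,z),4))
E
python3 m2.py
```

```text
[[-0.059, -0.968, -0.245, 0.516], [-0.998, 0.056, 0.02, 0.271], [-0.006, 0.246, -0.969, 0.383], [0.0, 0.0, 0.0, 1.0]]
h rear top [0.4384 0.2939 0.072 ]
h front top [0.5438 0.2874 0.072 ]
h left [0.4934 0.2981 0.068 ]
h right [0.4925 0.2824 0.068 ]
shaft end [0.613  0.2843 0.065 ]
plate TL [0.5557 0.3219 0.008 ]
plate TR [0.5522 0.2542 0.008 ]
plate BL [0.4178 0.3296 0.008 ]
plate BR [0.4146 0.2605 0.008 ]
bay corner L [0.4759 0.0975 0.008 ]
bay corner R [ 0.492  -0.0197  0.008 ]
pad top front L [0.5594 0.0923 0.045 ]
pad top front R [0.5707 0.0213 0.045 ]
```

```bash
python3 -c "
from mv import *
plan([.491,.2905,.13],-.062+np.pi/2)"
```

```text
t 2.1167 tcp [0.444  0.2716 0.2038] F [-0.18  0.27  0.81] w 0.0938 y-axis yaw -1.6255 z-axis [-0.999  0.055  0.002] q [0.44 0.02 1.44 0.   1.68 2.06]
shift tool [ 0.0737 -0.0214 -0.0461]
roll about tool x (down):  [-3.1343  0.0073]
```

Call:
{"method": "send_rows", "body": {"increments": [[1,0.03,-0.009,-0.019,0.007],[1,0.06,-0.018,-0.038,0.007],[1,0.074,-0.0215,-0.046,0.007],[1,0.074,-0.0215,-0.046,0.007]]}}

```text
time: 2.45
tool_pos: [0.4897, 0.284, 0.1263]
ee_rot: [0.557, 1.562, -2.652]
wrist_force: [-1.7, -0.8, -0.4]
width: 0.0939
```

```bash
python3 -c "
from mv import *
plan([.491,.2905,.05],-.062+np.pi/2)
s=robot.snapshot('wrist')
im=cv2.resize(s['image'][:,:,::-1],(800,600));cv2.imwrite('pics/w2b.png',im)
for x in (-.055,0,.055,.12):
  print(proj(s,np.array([.491+x,.2905-.062*x,.072 if x<.06 else .065]))) "
```

```text
t 2.45 tcp [0.4897 0.284  0.1263] F [-1.65 -0.76 -0.41] w 0.0939 y-axis yaw -1.6382 z-axis [-0.998  0.067  0.008] q [ 0.43  0.16  1.45 -0.    1.54  2.06]
shift tool [ 0.0762 -0.0069 -0.0015]
roll about tool x (down):  [ 3.1361 -0.0055]
(np.float64(245.85828847965797), np.float64(267.8721111809117))
(np.float64(245.00883562403726), np.float64(202.95813709266275))
(np.float64(244.116438373709), np.float64(129.91015517704705))
(np.float64(243.31091239594454), np.float64(36.104331502042584))
```

View pics/w2b.png

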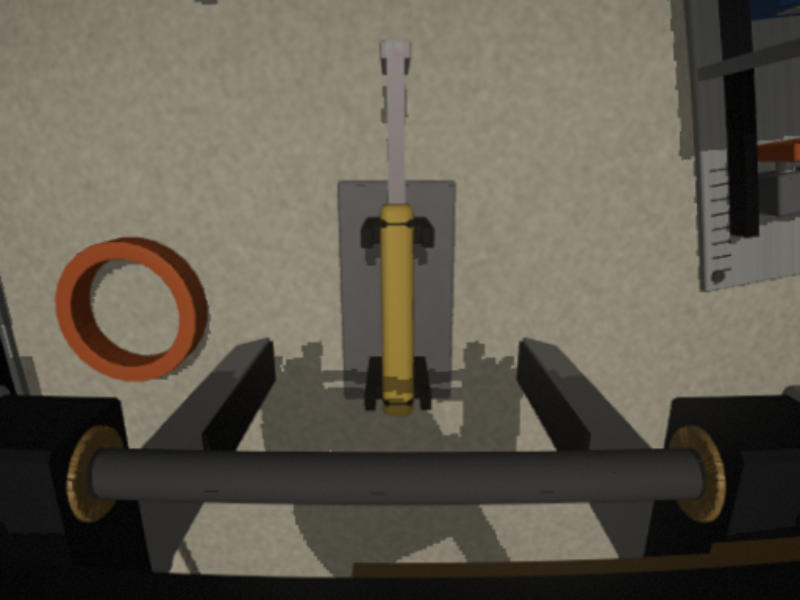

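The arm was still settling, so I'll re-measure at rest.

Call:
{"method": "send_rows", "body": {"increments": [[1,0,0,0,0],[1,0,0,0,0]]}}

```text
time: 2.67
tool_pos: [0.4916, 0.2855, 0.1338]
ee_rot: [-2.71, 1.568, 0.364]
wrist_force: [-0.0, -0.5, 0.3]
width: 0.0941
```

```bash
python3 -c "
from mv import *
plan([.491,.2905,.05],-.062+np.pi/2)
s=robot.snapshot('wrist')
im=cv2.resize(s['image'][:,:,::-1],(800,600));cv2.imwrite('pics/w3b.png',im)
print(np.round(s['world_from_camera'],3).tolist())
plan([.491,.2905,.05],-.062+np.pi/2)
for x in (-.055,0,.055,.12):
  print(np.array(proj(s,np.array([.491+x,.2836-.062*x,.072 if x<.06 else .065])))*1.5625)
  "
```

```text
t 2.6667 tcp [0.4916 0.2855 0.1338] F [-0.   -0.49  0.28] w 0.0941 y-axis yaw -1.6382 z-axis [-0.998  0.067 -0.003] q [ 0.43  0.15  1.44 -0.    1.54  2.06]
shift tool [ 0.0838 -0.0048  0.0012]
roll about tool x (down):  [ 3.1362 -0.0054]
[[-0.067, -0.968, -0.241, 0.562], [-0.998, 0.065, 0.018, 0.281], [-0.002, 0.242, -0.97, 0.313], [0.0, 0.0, 0.0, 1.0]]
t 2.7167 tcp [0.4917 0.2856 0.134 ] F [0.08 1.64 0.36] w 0.0944 y-axis yaw -1.6382 z-axis [-0.998  0.067 -0.004] q [ 0.43  0.15  1.44 -0.    1.54  2.06]
shift tool [ 0.084  -0.0047  0.0013]
roll about tool x (down):  [ 3.1362 -0.0054]
[401.06591526 415.63317568]
[400.78192749 316.58938236]
[400.42661624 206.05494804]
[399.79794811  65.16687537]
```

View pics/w3b.png

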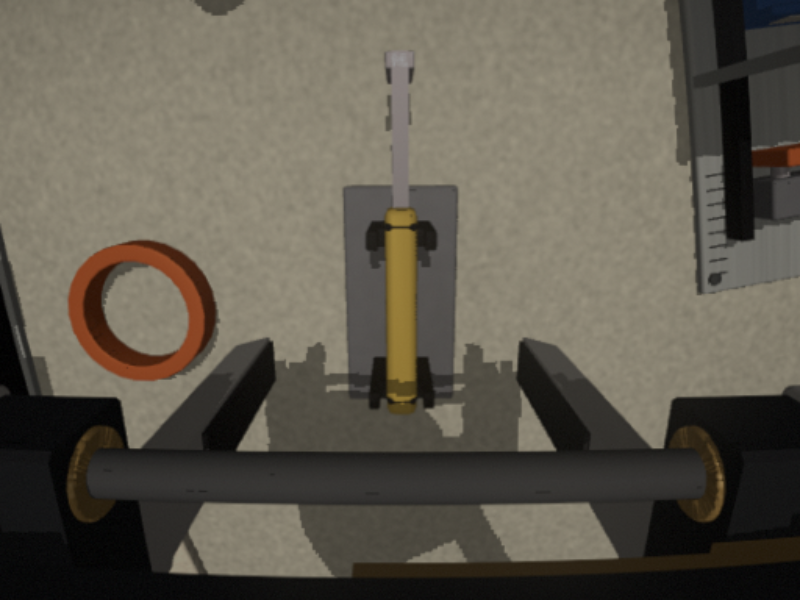

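Settled view: the handle runs (401,413) to (401,208). The projected model hits it within 2 px for hook centre (0.491, 0.2833) and yaw -0.06. Lowering next.

```bash
python3 -c "
from mv import *
plan([.491,.2834,.047],-.06+np.pi/2)
s=robot.snapshot('wrist');k=1.5625
for u,v in ((344,186),(458,186),(348,399),(455,399)): print(np.round(atz(s,u/k-.2,v/k-.2,.008),4))
"
```

```text
t 2.7167 tcp [0.4917 0.2856 0.134 ] F [0.08 1.64 0.36] w 0.0944 y-axis yaw -1.6382 z-axis [-0.998  0.067 -0.004] q [ 0.43  0.15  1.44 -0.    1.54  2.06]
shift tool [0.087  0.0024 0.0008]
roll about tool x (down):  [ 3.1342 -0.0074]
[0.5564 0.3134 0.008 ]
[0.5518 0.2449 0.008 ]
[0.4175 0.3236 0.008 ]
[0.4127 0.2521 0.008 ]
```

Call:
{"method": "send_rows", "body": {"increments": [[1,0.03,0.001,0,-0.007],[1,0.06,0.0022,0,-0.007],[1,0.08,0.0022,0.0008,-0.007],[1,0.08,0.0022,0.0008,-0.007],[1,0.08,0.0022,0.0008,-0.007]]}}

```text
time: 3.18
tool_pos: [0.4896, 0.2833, 0.0517]
ee_rot: [0.586, 1.57, -2.616]
wrist_force: [0.3, 0.1, 1.1]
width: 0.0938
```

```bash
python3 -c "
from mv import *
plan([.491,.2834,.047],-.06+np.pi/2)
s=robot.snapshot('wrist')
im=cv2.resize(s['image'][:,:,::-1],(800,600));cv2.imwrite('pics/w4b.png',im)
s=robot.snapshot('side');crop(s,160,80,280,180,6,'pics/d4.png')
"
```

```text
t 3.1833 tcp [0.4896 0.2833 0.0517] F [0.29 0.12 1.15] w 0.0938 y-axis yaw -1.6309 z-axis [-0.998  0.06   0.001] q [ 0.42  0.2   1.55 -0.    1.39  2.06]
shift tool [ 0.0047 -0.0002 -0.0014]
roll about tool x (down):  [ 3.1415e+00 -1.0000e-04]
```

View pics/w4b.png

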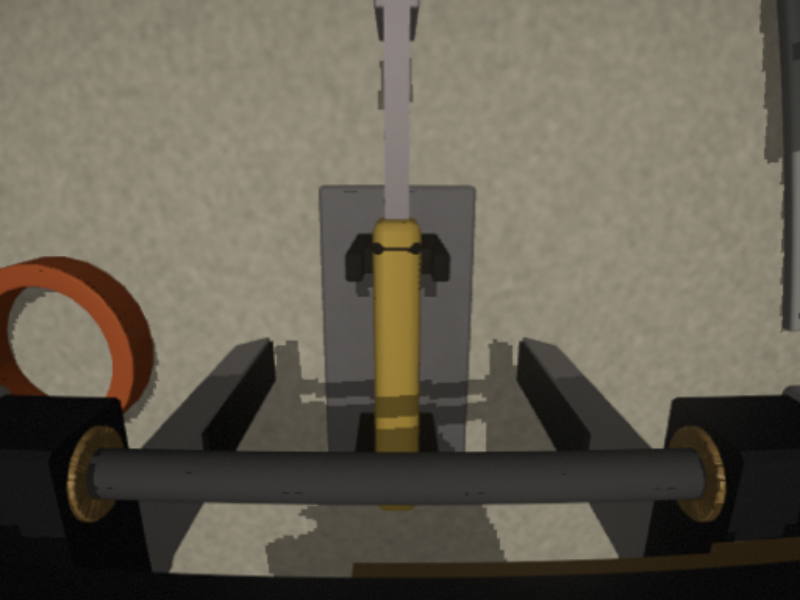

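View pics/d4.png

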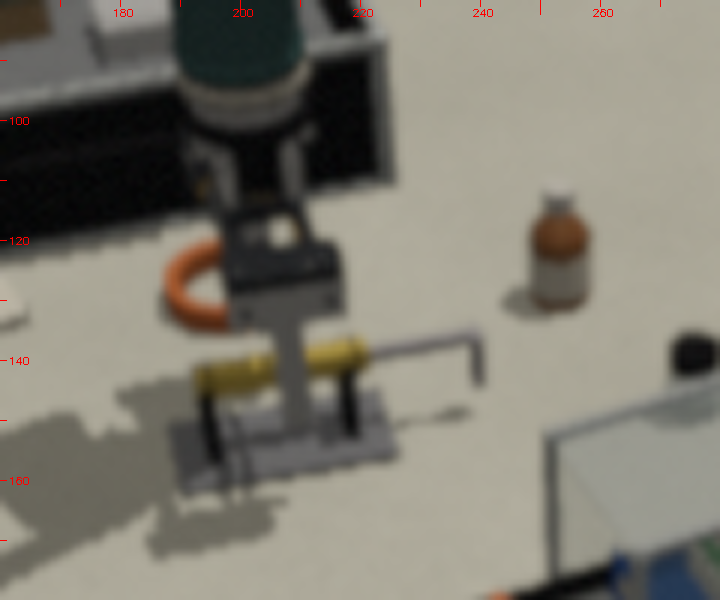

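The handle is centred between the fingers (397 against a finger mid of 396). I'll lower 4.5 mm and close.

Call:
{"method": "send_rows", "body": {"increments": [[1,0.0045,0,-0.001,0],[-1,0.0045,0,-0.001,0],[-1,0.0045,0,-0.001,0],[-1,0.0045,0,-0.001,0],[-1,0.0045,0,-0.001,0]]}}

```text
time: 3.7
tool_pos: [0.4914, 0.2836, 0.0474]
ee_rot: [-2.805, 1.57, 0.276]
wrist_force: [0.4, -0.4, 0.2]
width: 0.0707
```

Call:
{"method": "send_rows", "body": {"increments": [[-1,0,0,0,0],[-1,0,0,0,0],[-1,0,0,0,0],[-1,0,0,0,0],[-1,0,0,0,0]]}}

```text
time: 4.12
tool_pos: [0.4911, 0.2835, 0.0469]
ee_rot: [0.928, 1.571, -2.274]
wrist_force: [0.1, -0.3, -0.5]
width: 0.0376
```

Call:
{"method": "send_rows", "body": {"increments": [[-1,0,0,0,0],[-1,0,0,0,0],[-1,0,0,0,0],[-1,0,0,0,0],[-1,0,0,0,0]]}}

```text
time: 4.53
tool_pos: [0.4912, 0.2834, 0.047]
ee_rot: [1.697, 1.571, -1.505]
wrist_force: [-0.3, -0.9, -0.2]
width: 0.0159
```

```bash
python3 -c "
from mv import *
plan([.491,.2834,.12],-.06+np.pi/2)
"
```

```text
t 4.5333 tcp [0.4912 0.2834 0.047 ] F [-0.26 -0.95 -0.22] w 0.0159 y-axis yaw -1.631 z-axis [-0.998  0.06  -0.   ] q [ 0.42  0.21  1.55 -0.    1.38  2.05]
shift tool [-0.073   0.0001  0.0001]
roll about tool x (down):  [ 3.1414e+00 -2.0000e-04]
```

Call:
{"method": "send_rows", "body": {"increments": [[-1,-0.01,0,0,0],[-1,-0.025,0,0,0],[-1,-0.05,0,0,0],[-1,-0.08,0,0,0],[-1,-0.08,0,0,0]]}}

```text
time: 4.95
tool_pos: [0.4946, 0.2851, 0.1345]
ee_rot: [-2.66, 1.558, 0.422]
wrist_force: [1.8, 0.9, -0.0]
width: 0.0157
```

```bash
python3 -c "
from mv import *
b=np.array([.6268,.0439]);a=.125;g=b+np.array([np.cos(a),np.sin(a)])*-.215
plan([g[0],g[1],.127],a+np.pi/2)
s=robot.snapshot('wrist')
im=cv2.resize(s['image'][:,:,::-1],(800,600));cv2.imwrite('pics/w5.png',im)
"
```

```text
t 4.95 tcp [0.4946 0.2851 0.1345] F [ 1.79  0.88 -0.01] w 0.0157 y-axis yaw -1.6309 z-axis [-0.998  0.06  -0.011] q [ 0.42  0.15  1.44 -0.    1.54  2.05]
shift tool [0.0052 0.2725 0.0649]
roll about tool x (down):  [ 2.9565 -0.1851]
```

View pics/w5.png

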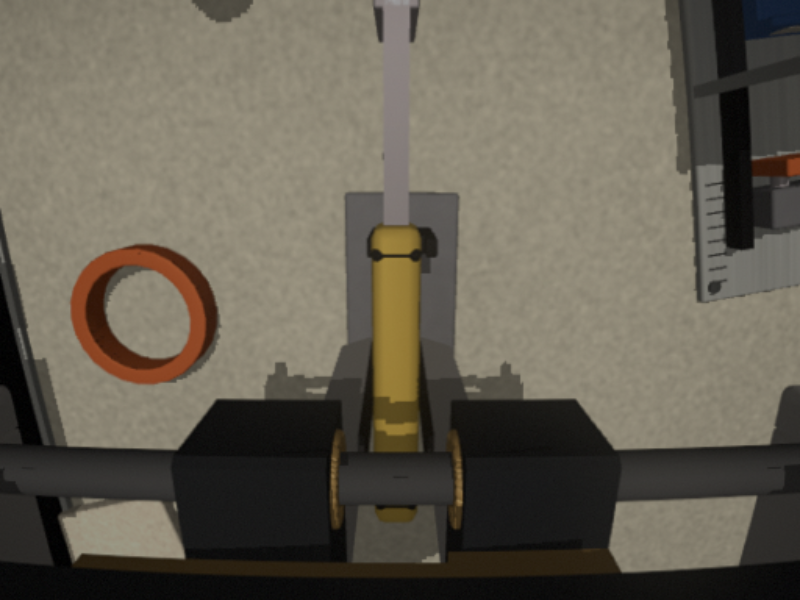

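Call:
{"method": "send_rows", "body": {"increments": [[-1,0,0.036,0.016,0],[-1,0,0.072,0.032,0],[-1,0,0.108,0.044,0],[-1,0,0.144,0.054,0],[-1,0,0.18,0.062,0]]}}

```text
time: 5.42
tool_pos: [0.4162, 0.1063, 0.1253]
ee_rot: [0.246, 1.568, -2.955]
wrist_force: [1.3, -0.2, 0.0]
width: 0.0157
```

Call:
{"method": "send_rows", "body": {"increments": [[-1,0,0.036,0.003,-0.06],[-1,0,0.072,0.003,-0.12],[-1,0,0.0925,0.003,-0.185],[-1,0,0.0925,0.003,-0.185],[-1,0,0.0925,0.003,-0.185]]}}

```text
time: 5.83
tool_pos: [0.409, 0.0149, 0.1259]
ee_rot: [-0.525, 1.569, 2.738]
wrist_force: [0.8, 0.6, -1.6]
width: 0.0159
```

Call:
{"method": "send_rows", "body": {"increments": [[-1,0,0,0,0],[-1,0,0,0,0]]}}

```text
time: 6.0
tool_pos: [0.4096, 0.0165, 0.1265]
ee_rot: [-0.634, 1.57, 2.633]
wrist_force: [0.1, 0.2, -1.4]
width: 0.0157
```

```bash
python3 -c "
from mv import *
b=np.array([.6268,.0439]);a=.125;g=b+np.array([np.cos(a),np.sin(a)])*-.215
plan([g[0],g[1],.127],a+np.pi/2)
s=robot.snapshot('wrist')
im=cv2.resize(s['image'][:,:,::-1],(800,600));cv2.imwrite('pics/w6.png',im)
"
```

```text
t 6.0 tcp [0.4096 0.0165 0.1265] F [ 0.12  0.23 -1.44] w 0.0157 y-axis yaw -1.4451 z-axis [-0.992 -0.125  0.001] q [-0.1  -0.2   1.8   0.    1.54  1.35]
shift tool [-0.0005 -0.0002 -0.0039]
roll about tool x (down):  [-3.1409e+00  7.0000e-04]
```

View pics/w6.png

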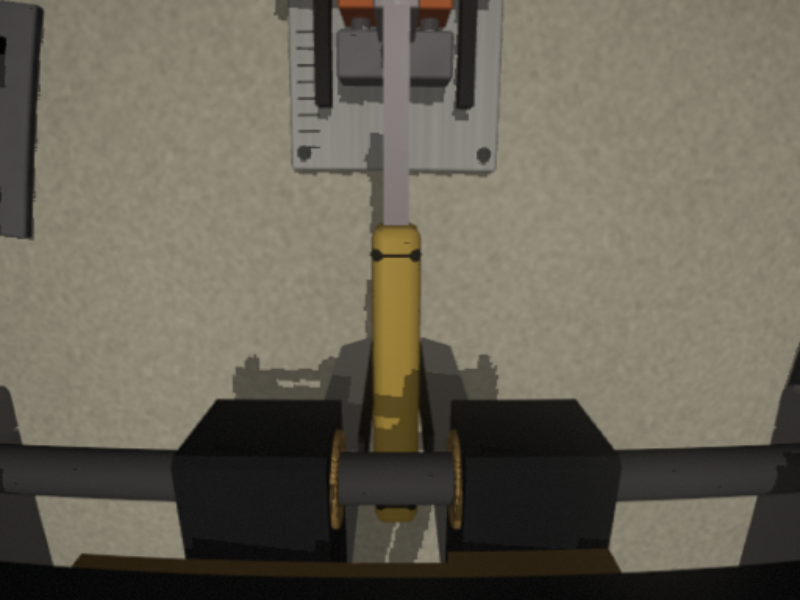

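The hook is aligned with the bay: plate corners at (292,169) and (496,171), shaft at x≈396. Now measuring the bay in this view.

```bash
cat > m6.py <<'E'
from h import *
s=robot.snapshot('wrist');k=1.5625
for n,u,v,z in[("BL",292,169,.008),("BR",496,171,.008),("railL end",332,107,.024),("railR end",458,107,.024),("plate L far",303,0,.008),("R far",501,0,.008)]:
    print(n,np.round(atz(s,u/k-.2,v/k-.2,z),4))
E
python3 m6.py
```

```text
BL [0.4739 0.0865 0.008 ]
BR [ 0.4878 -0.0319  0.008 ]
railL end [0.5095 0.0645 0.024 ]
railR end [ 0.5181 -0.0028  0.024 ]
plate L far [0.5662 0.0887 0.008 ]
R far [ 0.5801 -0.0197  0.008 ]
```

Call:
{"method": "send_rows", "body": {"increments": [[-1,0.02,0,0,0],[-1,0.04,0,0,0],[-1,0.048,0.001,0,0],[-1,0.048,0.001,0,0],[-1,0.048,0.001,0,0]]}}

```text
time: 6.52
tool_pos: [0.4099, 0.0148, 0.0789]
ee_rot: [-0.241, 1.57, 3.026]
wrist_force: [0.9, 0.6, -1.4]
width: 0.0157
```

```bash
cat > fit2.py <<'E'
from mv import *
b=np.array([.625,.0443,.123])
def W(l):
    c,s=np.cos(b[2]),np.sin(b[2]);return np.array([b[0]+c*l[0]-s*l[1],b[1]+s*l[0]+c*l[1],l[2]])
def bay(p):
    q=np.array(p[:2])-b[:2];c,s=np.cos(b[2]),np.sin(b[2]);return np.array([c*q[0]+s*q[1],-s*q[0]+c*q[1],p[2]])
def st():
    o=robot.get_obs();B=bay(o["tool_pos"]);f=o["wrist_force"];c,s=np.cos(b[2]),np.sin(b[2])
    print("t %.2f bay tcp %s tip %s F bay %.2f %.2f %.2f w %.4f"%(o["time"],np.round(B,4),np.round(B+[.12,0,-.024],4),c*f[0]+s*f[1],-s*f[0]+c*f[1],f[2],o["width"]),"torque",np.round(o["wrist_torque"],2))
    return B
def views(tag,rs=(240,160,330,260),rd=(190,120,310,215)):
    B=st()
    S=robot.snapshot("scene");D=robot.snapshot("side")
    crop(S,*rs,7 if rs[2]-rs[0]<110 else 5,f"pics/{tag}_s.png");crop(D,*rd,6,f"pics/{tag}_d.png")
    for n,l in[("tip",(B[0]+.12,B[1],B[2]-.024)),("tipfar-top",(B[0]+.128,B[1],B[2]+.018)),("handle end top",(B[0]-.055,B[1],B[2]+.025)),("h front top",(B[0]+.055,B[1],B[2]+.025))]:
        print(n,np.round(proj(S,W(l)),1),np.round(proj(D,W(l)),1))
    return S,D
E
python3 -c "
from fit2 import *
views('v7')"
```

```text
t 6.52 bay tcp [-0.2171 -0.0028  0.0789] tip [-0.0971 -0.0028  0.0549] F bay 0.98 0.46 -1.35 w 0.0157 torque [0.02 0.06 0.02]
tip [279.6 183.7] [236.2 185. ]
tipfar-top [279.8 175.1] [237.9 175. ]
handle end top [282.2 135. ] [183.3 191.7]
h front top [280.8 157.2] [216.7 180.5]
```

View pics/v7_s.png

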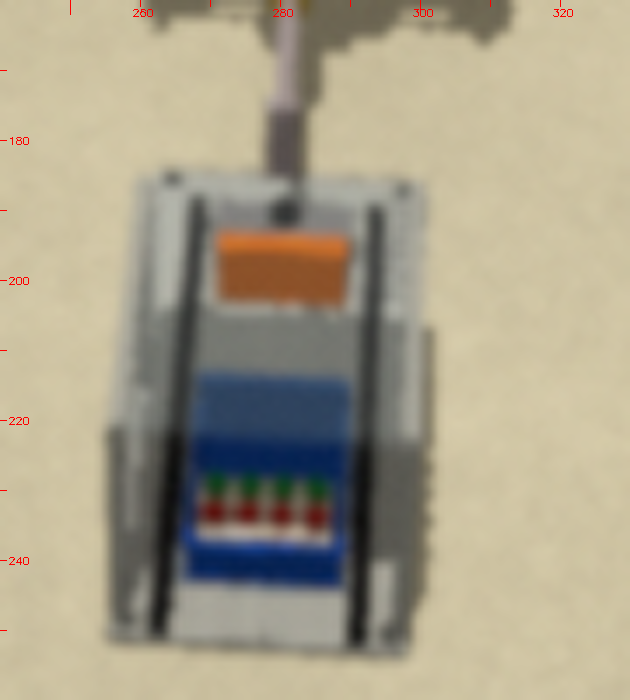

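View pics/v7_d.png

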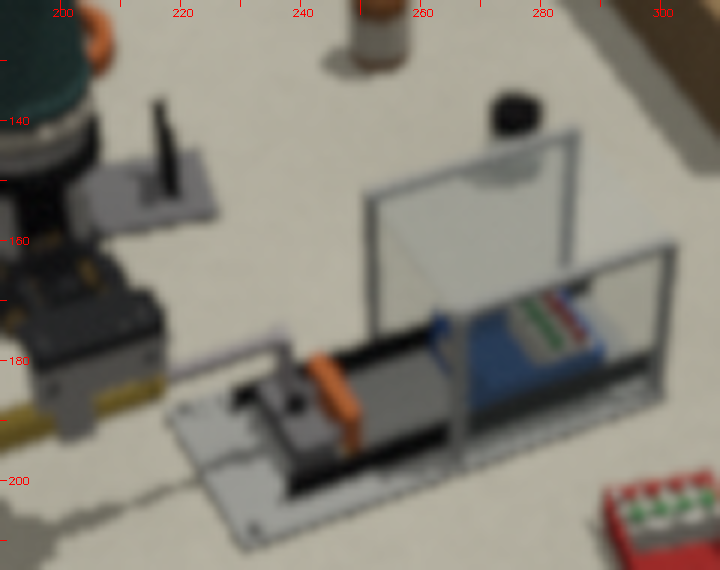

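The hook is held straight: the predicted tip (279.6,184) matches the seen finger bottom at (280.5,185). Inserting above the wall now.

Call:
{"method": "send_rows", "body": {"increments": [[-1,0,-0.003,-0.03,0],[-1,0,-0.003,-0.06,0],[-1,0,-0.003,-0.09,0],[-1,0,-0.003,-0.12,0],[-1,0,-0.003,-0.131,0]]}}

```text
time: 7.03
tool_pos: [0.5441, 0.034, 0.0804]
ee_rot: [3.027, 1.566, 0.01]
wrist_force: [0.0, 0.8, -0.9]
width: 0.0159
```

Call:
{"method": "send_rows", "body": {"increments": [[-1,0,0,0,0],[-1,0,0,0,0]]}}

```text
time: 7.2
tool_pos: [0.5402, 0.0337, 0.0796]
ee_rot: [2.743, 1.57, -0.274]
wrist_force: [-1.1, -0.5, -1.0]
width: 0.0155
```

```bash
python3 -c "
from fit2 import *
S,D=views('v8',(240,150,330,255),(210,120,320,215))
B=st()
for z in(.044,):
  for x in(0,.006,.012,.018,.024): print(x,np.round(proj(S,W((x,0,z))),1),np.round(proj(D,W((x,-.03,z))),1),np.round(proj(D,W((x,.03,z))),1))
"
```

```text
t 7.20 bay tcp [-0.0854 -0.0001  0.0796] tip [ 0.0346 -0.0001  0.0556] F bay -1.15 -0.39 -1.00 w 0.0155 torque [0.01 0.04 0.02]
tip [278.6 215.7] [271.  172.2]
tipfar-top [278.8 207.4] [273.3 162.3]
handle end top [281.5 161.8] [222.7 177.7]
h front top [279.9 187.1] [253.7 167.3]
t 7.30 bay tcp [-0.0866 -0.      0.0794] tip [ 0.0334 -0.      0.0554] F bay -0.22 -0.08 -1.27 w 0.0156 torque [ 0.05  0.08 -0.02]
0 [279.1 209.6] [266.  183.2] [258.1 172.4]
0.006 [279.  211.1] [267.5 182.7] [259.6 171.9]
0.012 [278.9 212.7] [269.1 182.1] [261.2 171.4]
0.018 [278.8 214.2] [270.7 181.6] [262.7 170.9]
0.024 [278.7 215.7] [272.2 181. ] [264.2 170.3]
```

View pics/v8_s.png

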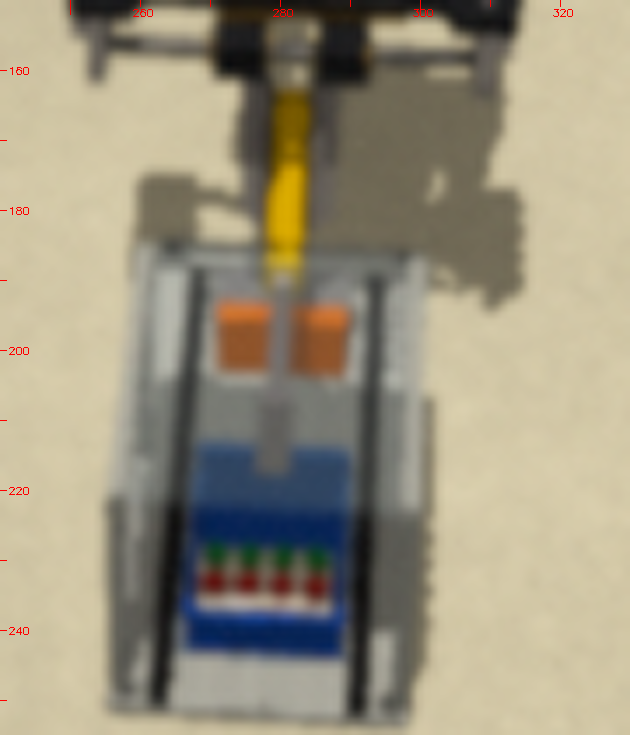

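View pics/v8_d.png

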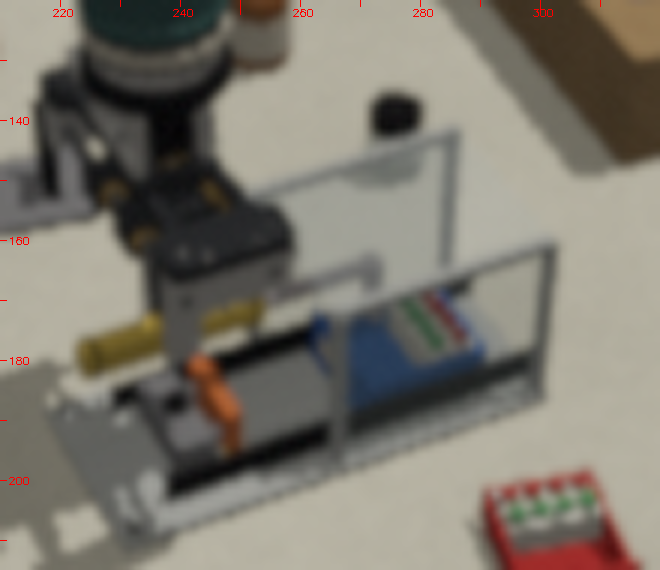

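The tray's front top edge sits at scene row 213.5, so bay x≈0.016. The wall's inner face is then about 0.022 and the rack about 0.064. The finger spans 0.0335–0.0415, so I'll shift 4 mm forward and lower.

Call:
{"method": "send_rows", "body": {"increments": [[-1,0,0,-0.004,0],[-1,0.01,0,-0.004,0],[-1,0.02,0,-0.004,0],[-1,0.028,0,-0.004,0],[-1,0.031,0,-0.004,0]]}}

```text
time: 7.72
tool_pos: [0.5416, 0.0342, 0.0453]
ee_rot: [-0.148, 1.566, 3.119]
wrist_force: [-0.5, 0.4, -2.0]
width: 0.0157
```

Call:
{"method": "send_rows", "body": {"increments": [[-1,0,0,0,0],[-1,0,0,0,0],[-1,0,0,0,0]]}}

```text
time: 7.97
tool_pos: [0.5438, 0.0342, 0.0482]
ee_rot: [2.841, 1.57, -0.176]
wrist_force: [0.7, -1.0, -1.4]
width: 0.0157
```

```bash
python3 -c "
from fit2 import *
S,D=views('v9',(240,150,330,255),(210,120,320,215))
B=st()
"
```

```text
t 7.97 bay tcp [-0.0818 -0.0001  0.0482] tip [ 0.0382 -0.0001  0.0242] F bay 0.54 -1.12 -1.40 w 0.0157 torque [ 0.01  0.04 -0.03]
tip [278.3 224.1] [271.7 178.5]
tipfar-top [278.5 216.1] [274.  168.9]
handle end top [281.2 170.4] [224.5 184.3]
h front top [279.6 195.9] [254.9 173.9]
t 8.07 bay tcp [-0.0816 -0.0001  0.0486] tip [ 0.0384 -0.0001  0.0246] F bay -0.76 0.23 -1.96 w 0.0158 torque [ 0.03 -0.    0.04]
```

View pics/v9_s.png

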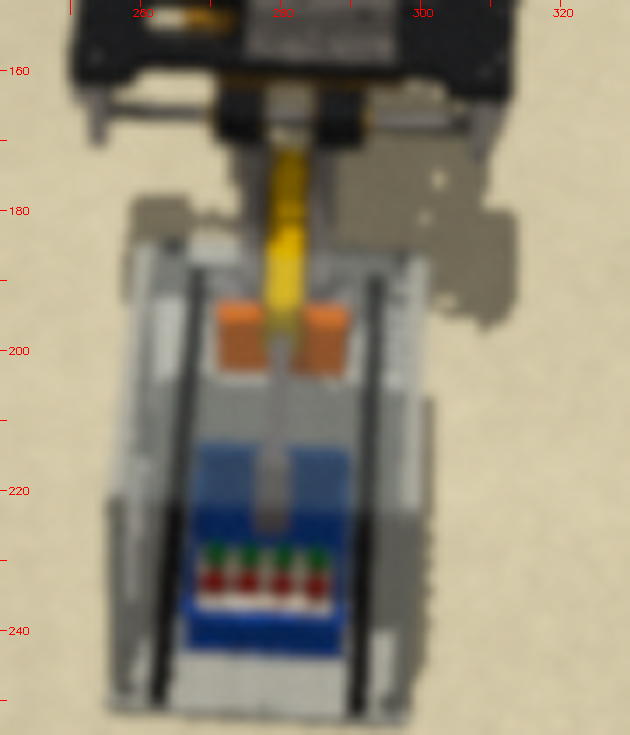

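View pics/v9_d.png

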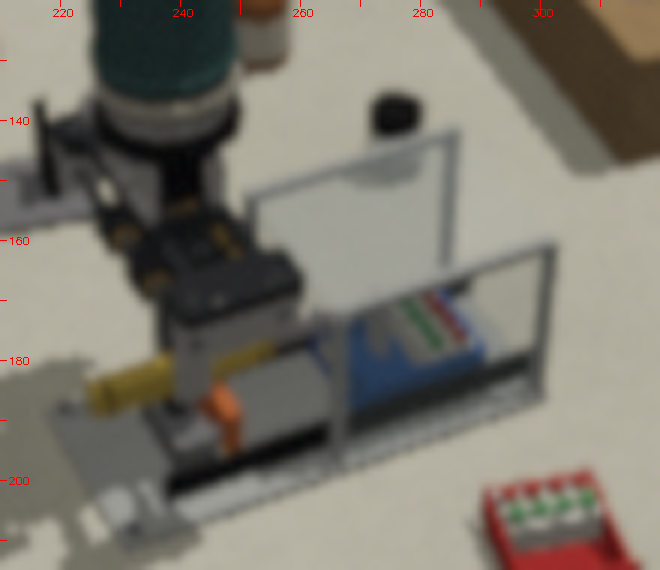

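The finger is down behind the wall and clear of the rack. Now I'll draw gently.

Call:
{"method": "send_rows", "body": {"increments": [[-1,0,0,0.004,0],[-1,0,0,0.008,0],[-1,0,0,0.011,0],[-1,0,0,0.014,0],[-1,0,0,0.017,0]]}}

```text
time: 8.48
tool_pos: [0.5263, 0.032, 0.0481]
ee_rot: [2.427, 1.571, -0.59]
wrist_force: [-0.1, -0.5, -2.1]
width: 0.0161
```

Call:
{"method": "send_rows", "body": {"increments": [[-1,0,0,0.003,0],[-1,0,0,0.006,0],[-1,0,0,0.009,0],[-1,0,0,0.012,0],[-1,0,0,0.015,0]]}}

```text
time: 8.9
tool_pos: [0.5118, 0.0302, 0.0481]
ee_rot: [2.893, 1.57, -0.124]
wrist_force: [1.2, 0.1, -2.2]
width: 0.0155
```

```bash
python3 -c "
from fit2 import *
S,D=views('v10',(240,150,330,255),(210,120,320,215))
B=st()
"
```

```text
t 8.90 bay tcp [-1.141e-01 -1.000e-04  4.810e-02] tip [ 0.0059 -0.0001  0.0241] F bay 1.17 -0.02 -2.21 w 0.0155 torque [ 0.01 -0.15  0.03]
tip [278.8 215.8] [263.5 181.4]
tipfar-top [279.  207.8] [265.6 171.8]
handle end top [281.5 163.4] [215.2 187.5]
h front top [280.1 188.1] [246.1 177. ]
t 9.00 bay tcp [-1.147e-01 -1.000e-04  4.800e-02] tip [ 0.0053 -0.0001  0.024 ] F bay 0.44 0.71 -0.83 w 0.0160 torque [-0.04  0.1   0.  ]
```

View pics/v10_s.png

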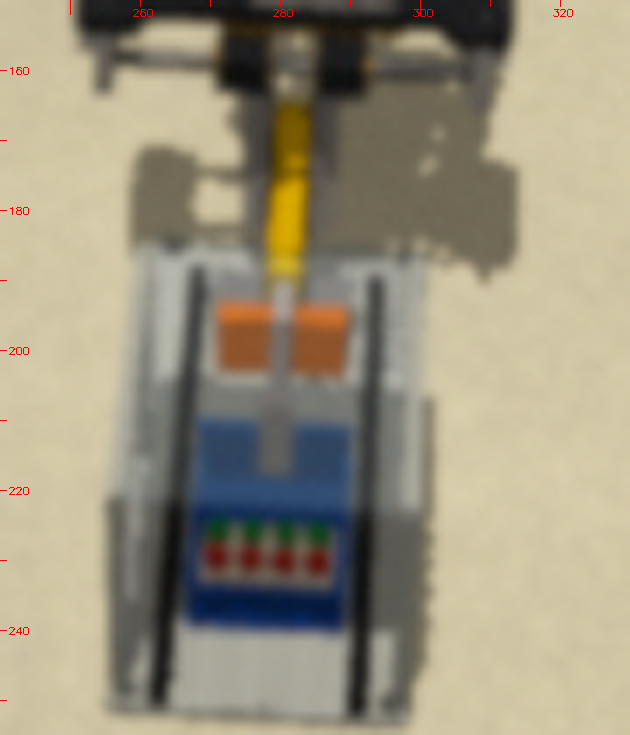

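View pics/v10_d.png

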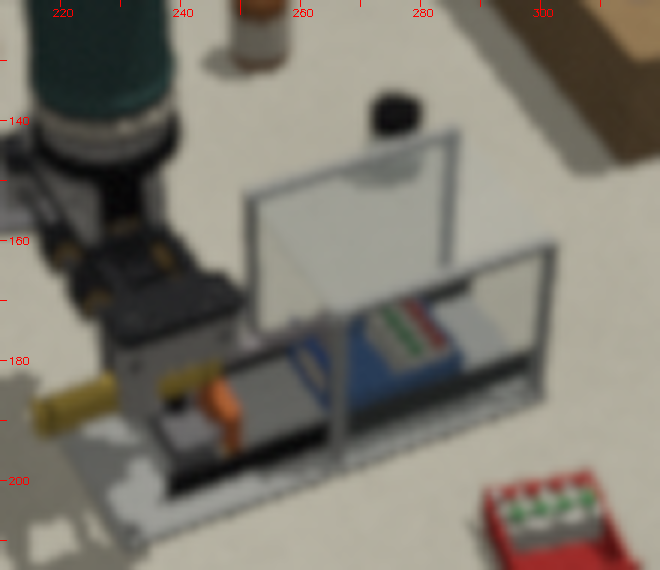

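The tray comes with the hook: its front edge moved from row 213.5 to 210.2. Drag is small. I'll continue to about 15 mm short of the pad.

Call:
{"method": "send_rows", "body": {"increments": [[-1,0,0,0.004,0],[-1,0,0,0.008,0],[-1,0,0,0.012,0],[-1,0,0,0.016,0],[-1,0,0,0.02,0]]}}

```text
time: 9.42
tool_pos: [0.4916, 0.0277, 0.0481]
ee_rot: [2.819, 1.57, -0.198]
wrist_force: [1.8, -0.4, -1.8]
width: 0.0158
```

Call:
{"method": "send_rows", "body": {"increments": [[-1,0,0,0.004,0],[-1,0,0,0.008,0],[-1,0,0,0.012,0],[-1,0,0,0.015,0],[-1,0,0,0.018,0]]}}

```text
time: 9.83
tool_pos: [0.4738, 0.0254, 0.0481]
ee_rot: [2.734, 1.571, -0.283]
wrist_force: [1.8, -0.6, -1.2]
width: 0.0158
```

```bash
cat >> fit2.py <<'E'
def avg(n):
    F=[];P=[];c,s=np.cos(b[2]),np.sin(b[2])
    for i in range(n):
        robot.snapshot("wrist");o=robot.get_obs();f=o["wrist_force"];F.append([c*f[0]+s*f[1],-s*f[0]+c*f[1],f[2],*o["wrist_torque"]]);P.append(bay(o["tool_pos"]))
    F=np.array(F);P=np.array(P)
    print("t %.2f"%o["time"],"F",np.round(F.mean(0)[:3],2),"std",np.round(F.std(0)[:3],2),"T",np.round(F.mean(0)[3:],3),"tip x",round(P[:,0].mean()+.12,5),round(P[:,0].std(),5),"z",round(P[:,2].mean()-.024,4))
E
python3 -c "
from fit2 import *
S,D=views('v11',(240,150,330,255),(210,120,320,215))
avg(8)
"
```

```text
t 9.83 bay tcp [-0.1523 -0.0002  0.0481] tip [-0.0323 -0.0002  0.0241] F bay 1.76 -0.81 -1.16 w 0.0158 torque [ 0.05 -0.19 -0.04]
tip [279.3 206.4] [253.6 184.9]
tipfar-top [279.5 198.2] [255.5 175.3]
handle end top [282.  155.5] [204.  191.3]
h front top [280.6 179.2] [235.6 180.6]
t 10.33 F [ 0.22  0.03 -1.2 ] std [0.37 0.41 0.49] T [ 0.013  0.053 -0.021] tip x -0.03236 0.00022 z 0.0239
```

View pics/v11_s.png

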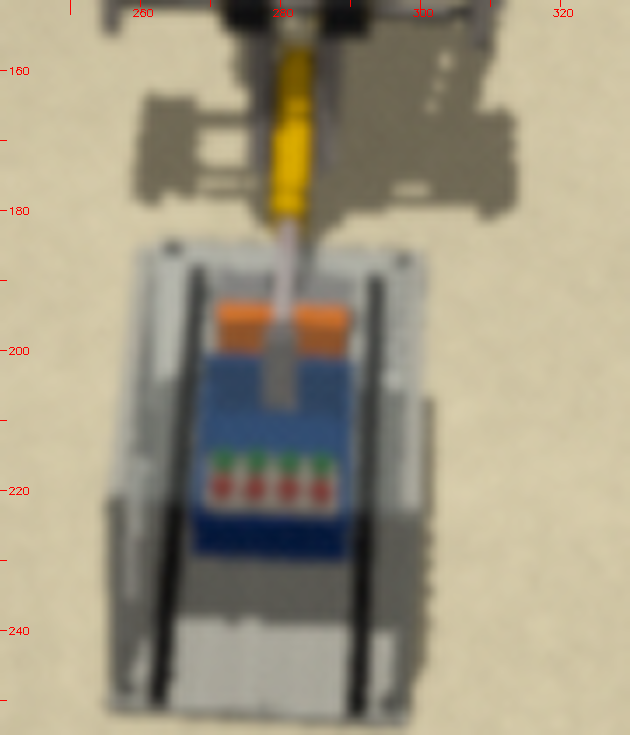

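View pics/v11_d.png

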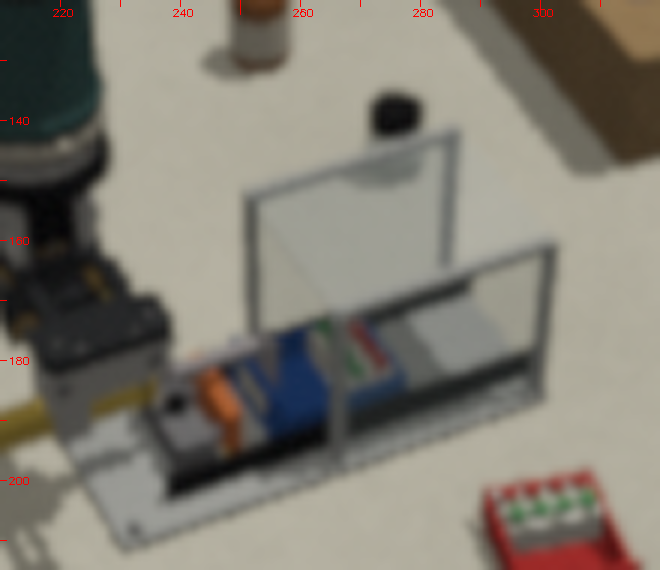

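There's about 17 mm left to the pad (edges at rows 196.2 and 200.5), which puts the pad at bay x≈-0.055. Closing slowly.

Call:
{"method": "send_rows", "body": {"increments": [[-1,0,0,0.003,0],[-1,0,0,0.006,0],[-1,0,0,0.008,0],[-1,0,0,0.01,0],[-1,0,0,0.012,0]]}}

```text
time: 10.75
tool_pos: [0.4621, 0.024, 0.048]
ee_rot: [2.869, 1.57, -0.148]
wrist_force: [1.9, 0.1, -2.2]
width: 0.0159
```

Call:
{"method": "send_rows", "body": {"increments": [[-1,0,0,0.0005,0],[-1,0,0,0.001,0],[-1,0,0,0.0015,0]]}}

```text
time: 11.0
tool_pos: [0.4608, 0.0238, 0.048]
ee_rot: [2.699, 1.57, -0.318]
wrist_force: [1.6, 0.4, -2.2]
width: 0.0154
```

```bash
python3 -c "
from fit2 import *
S,D=views('v12',(240,150,330,255),(210,120,320,215))
avg(3)
"
```

```text
t 11.00 bay tcp [-0.1655 -0.0002  0.048 ] tip [-0.0455 -0.0002  0.024 ] F bay 1.62 0.16 -2.25 w 0.0154 torque [ 0.02 -0.21  0.  ]
tip [279.5 203.2] [250.1 186.1]
tipfar-top [279.7 195. ] [252.  176.5]
handle end top [282.1 152.8] [200.1 192.7]
h front top [280.8 176.3] [231.9 181.8]
t 11.25 F [ 0.16  0.1  -1.32] std [0.44 0.22 0.02] T [ 0.026 -0.054  0.013] tip x -0.04561 1e-05 z 0.024
```

View pics/v12_s.png

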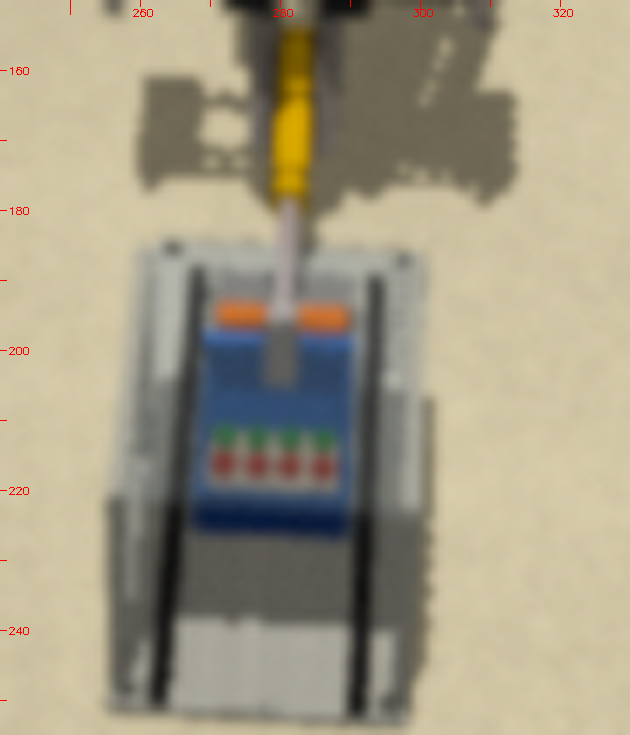

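The tray edge now sits at the pad's face (row 197). From here I'll use sub-millimetre steps.

Call:
{"method": "send_rows", "body": {"increments": [[-1,0,0,0.0005,0],[-1,0,0,0.001,0]]}}

```text
time: 11.42
tool_pos: [0.4599, 0.0237, 0.048]
ee_rot: [2.821, 1.57, -0.196]
wrist_force: [0.7, 0.7, -1.6]
width: 0.0154
```

Call:
{"method": "send_rows", "body": {"increments": [[-1,0,0,0.0005,0],[-1,0,0,0.001,0]]}}

```text
time: 11.58
tool_pos: [0.4588, 0.0235, 0.048]
ee_rot: [2.666, 1.571, -0.351]
wrist_force: [1.5, 0.3, -1.5]
width: 0.0158
```

Call:
{"method": "send_rows", "body": {"increments": [[-1,0,0,0.0005,0],[-1,0,0,0.001,0]]}}

```text
time: 11.75
tool_pos: [0.4578, 0.0234, 0.048]
ee_rot: [2.645, 1.571, -0.372]
wrist_force: [1.9, 0.4, -2.4]
width: 0.0157
```

```bash
python3 -c "
from fit2 import *
avg(4)
"
```

```text
t 11.95 F [ 0.96 -0.07 -1.38] std [0.2  0.4  0.32] T [ 0.054 -0.168  0.005] tip x -0.04865 1e-05 z 0.024
```

Call:
{"method": "send_rows", "body": {"increments": [[-1,0,0,0.0005,0],[-1,0,0,0.001,0]]}}

```text
time: 12.12
tool_pos: [0.4568, 0.0233, 0.048]
ee_rot: [2.764, 1.571, -0.253]
wrist_force: [0.8, -0.9, -2.5]
width: 0.0156
```

Call:
{"method": "send_rows", "body": {"increments": [[-1,0,0,0.0005,0],[-1,0,0,0.001,0]]}}

```text
time: 12.28
tool_pos: [0.4558, 0.0232, 0.048]
ee_rot: [2.467, 1.571, -0.55]
wrist_force: [1.2, 0.2, -2.5]
width: 0.0158
```

```bash
python3 -c "
from fit2 import *
avg(4)
"
```

```text
t 12.48 F [ 1.03  0.74 -1.87] std [0.34 0.22 0.3 ] T [ 0.059 -0.143  0.014] tip x -0.05066 0.0 z 0.024
```

Not touching yet, so I'll take a further 1 mm and read each time.

Call:
{"method": "send_rows", "body": {"increments": [[-1,0,0,0.0005,0],[-1,0,0,0.001,0]]}}

```text
time: 12.65
tool_pos: [0.4549, 0.0231, 0.048]
ee_rot: [2.945, 1.57, -0.072]
wrist_force: [3.3, 1.4, -2.0]
width: 0.0155
```

Call:
{"method": "send_rows", "body": {"increments": [[-1,0,0,0.0005,0],[-1,0,0,0.001,0]]}}

```text
time: 12.82
tool_pos: [0.4542, 0.023, 0.048]
ee_rot: [3.08, 1.57, 0.063]
wrist_force: [3.6, 1.0, -2.5]
width: 0.0157
```

```bash
python3 -c "
from fit2 import *
avg(4)
"
```

```text
t 13.02 F [ 3.72  0.18 -3.18] std [0.25 0.75 0.37] T [ 0.092 -0.503  0.002] tip x -0.05217 0.0 z 0.0241
```

Contact with the pad: Fx is 3.7 N. Fz went from -1.4 to -3.2 N, so the finger is rubbing upward on the wall. I'll lower a touch to relieve it and keep the tray level.

Call:
{"method": "send_rows", "body": {"increments": [[-1,0.0005,0,0,0],[-1,0.001,0,0,0]]}}

```text
time: 13.18
tool_pos: [0.4541, 0.0229, 0.0474]
ee_rot: [2.768, 1.57, -0.249]
wrist_force: [1.0, -0.5, 0.6]
width: 0.0153
```

```bash
python3 -c "
from fit2 import *
S,D=views('v13',(240,150,330,255),(200,140,310,215))
avg(4)
"
```

```text
t 13.18 bay tcp [-0.1723 -0.0003  0.0474] tip [-0.0523 -0.0003  0.0234] F bay 0.92 -0.66 0.64 w 0.0153 torque [ 0.09 -0.49  0.01]
tip [279.6 201.7] [248.4 186.9]
tipfar-top [279.8 193.6] [250.2 177.3]
handle end top [282.2 151.6] [198.1 193.5]
h front top [280.8 174.9] [230.  182.6]
t 13.48 F [ 2.54 -0.32 -0.26] std [0.34 0.3  0.32] T [ 0.109 -0.504  0.003] tip x -0.05228 2e-05 z 0.0233
```

View pics/v13_d.png

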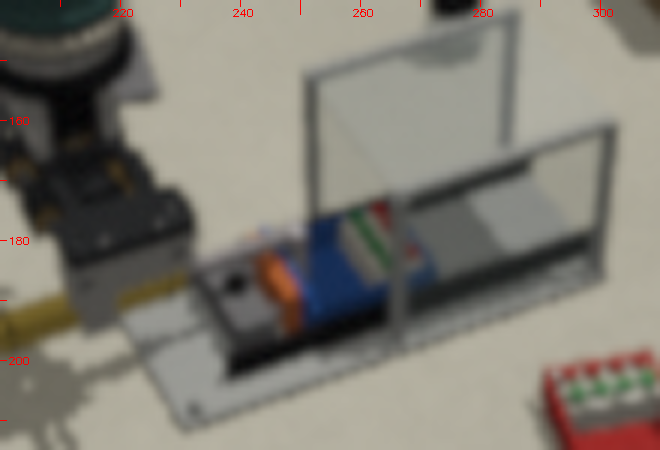

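Call:
{"method": "send_rows", "body": {"increments": [[-1,0.0001,0,0.0005,0],[-1,0.0001,0,0.001,0]]}}

```text
time: 13.65
tool_pos: [0.4538, 0.0229, 0.0473]
ee_rot: [3.064, 1.568, 0.048]
wrist_force: [5.6, 1.2, -0.8]
width: 0.0158
```

```bash
python3 -c "
from fit2 import *
avg(4)
"
```

```text
t 13.85 F [ 4.83  0.05 -1.22] std [0.59 0.33 0.45] T [ 0.177 -1.012  0.02 ] tip x -0.05259 1e-05 z 0.0232
```

Call:
{"method": "send_rows", "body": {"increments": [[-1,0.0002,0,0.0005,0],[-1,0.0002,0,0.001,0]]}}

```text
time: 14.02
tool_pos: [0.4533, 0.0228, 0.0471]
ee_rot: [3.086, 1.567, 0.069]
wrist_force: [6.8, 0.8, -2.5]
width: 0.0156
```

```bash
python3 -c "
from fit2 import *
avg(4)
"
```

```text
t 14.22 F [ 6.1  -0.13 -2.26] std [0.66 0.18 0.29] T [ 0.21  -1.198  0.004] tip x -0.05308 1e-05 z 0.0232
```

Call:
{"method": "send_rows", "body": {"increments": [[-1,0.0002,0,0.0005,0],[-1,0.0004,0,0.001,0],[-1,0.0006,0,0.0015,0]]}}

```text
time: 14.47
tool_pos: [0.4527, 0.0227, 0.0469]
ee_rot: [3.092, 1.565, 0.075]
wrist_force: [8.6, 1.3, -1.7]
width: 0.016
```

```bash
python3 -c "
from fit2 import *
avg(4)
"
```

```text
t 14.67 F [ 8.04 -0.19 -2.4 ] std [0.34 0.28 0.56] T [ 0.281 -1.499  0.016] tip x -0.05364 1e-05 z 0.0229
```

Call:
{"method": "send_rows", "body": {"increments": [[-1,0.0002,0,0.0005,0],[-1,0.0004,0,0.001,0],[-1,0.0006,0,0.0015,0],[-1,0.0008,0,0.002,0]]}}

```text
time: 15.0
tool_pos: [0.452, 0.0226, 0.0466]
ee_rot: [3.1, 1.562, 0.083]
wrist_force: [10.9, 1.4, -3.0]
width: 0.0161
```

```bash
python3 -c "
from fit2 import *
avg(5)
"
```

```text
t 15.25 F [10.26  0.58 -2.37] std [0.35 0.37 0.43] T [ 0.355 -1.894  0.022] tip x -0.05438 1e-05 z 0.0226
```

Call:
{"method": "send_rows", "body": {"increments": [[-1,0.0002,0,0.0006,0],[-1,0.0002,0,0.0006,0],[-1,0.0002,0,0.0006,0]]}}

```text
time: 15.5
tool_pos: [0.4517, 0.0225, 0.0465]
ee_rot: [3.096, 1.561, 0.079]
wrist_force: [10.8, 1.3, -2.2]
width: 0.0155
```

```bash
python3 -c "
from fit2 import *
avg(14)
"
```

```text
t 16.20 F [11.03  0.28 -2.73] std [0.4  0.51 0.47] T [ 0.368 -2.006  0.024] tip x -0.05462 2e-05 z 0.0225
```

Steady at 11.0 N. I'll nudge it slightly and continue the hold for well over a second.

Call:
{"method": "send_rows", "body": {"increments": [[-1,0,0,0.0003,0],[-1,0,0,0.0003,0]]}}

```text
time: 16.37
tool_pos: [0.4516, 0.0225, 0.0465]
ee_rot: [3.097, 1.561, 0.081]
wrist_force: [11.7, 2.0, -3.5]
width: 0.0157
```

```bash
python3 -c "
from fit2 import *
S,D=views('v14',(240,150,330,255),(200,140,310,215))
avg(22)
"
```

```text
t 16.37 bay tcp [-0.1747 -0.0004  0.0465] tip [-0.0547 -0.0004  0.0225] F bay 11.88 0.53 -3.47 w 0.0157 torque [ 0.4  -2.13 -0.01]
tip [279.6 201.3] [247.7 187.3]
tipfar-top [279.8 193.2] [249.6 177.7]
handle end top [282.2 151.3] [197.4 194. ]
h front top [280.8 174.6] [229.4 183.1]
t 17.57 F [11.72  0.45 -3.19] std [0.51 0.51 0.45] T [ 0.384 -2.09   0.025] tip x -0.05472 1e-05 z 0.0225
```

View pics/v14_s.png

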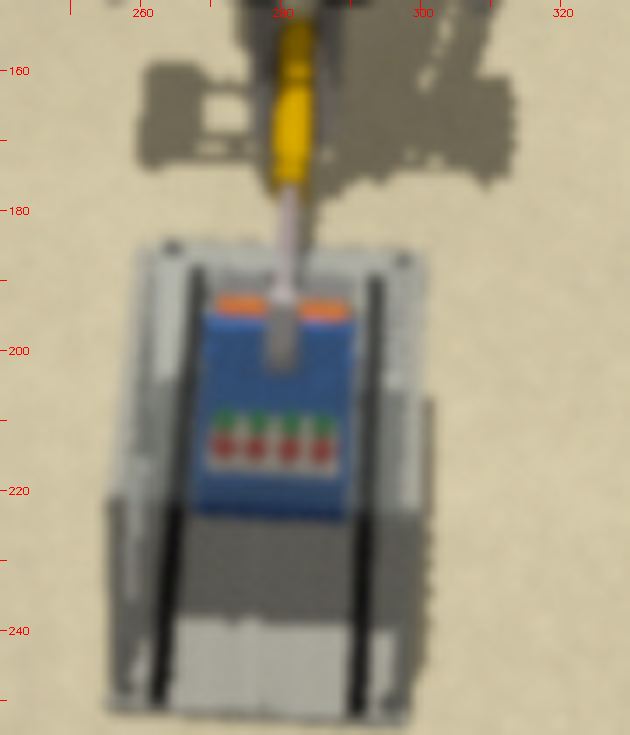

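View pics/v14_d.png

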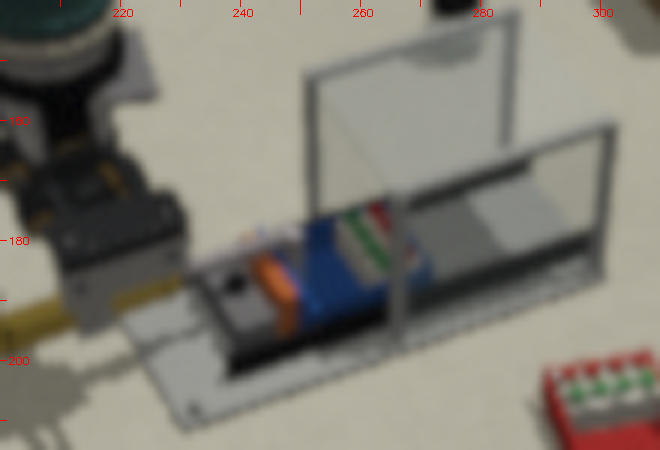

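Held at 11.0 and then 11.7 N for over 2 s in total; the pad is compressed and the tray level. Next I'll release slowly and unhook.

Call:
{"method": "send_rows", "body": {"increments": [[-1,0,0,-0.0015,0],[-1,0,0,-0.003,0],[-1,0,0,-0.0045,0],[-1,0,0,-0.006,0],[-1,0,0,-0.0075,0]]}}

```text
time: 17.98
tool_pos: [0.4541, 0.0229, 0.0448]
ee_rot: [0.057, 1.569, -2.96]
wrist_force: [-0.5, 0.0, -0.7]
width: 0.0158
```

Call:
{"method": "send_rows", "body": {"increments": [[-1,0,0,-0.002,0],[-1,0,0,-0.004,0],[-1,0,0,-0.006,0],[-1,0,0,-0.009,0],[-1,0,0,-0.012,0]]}}

```text
time: 18.4
tool_pos: [0.4664, 0.0246, 0.0446]
ee_rot: [-0.06, 1.569, -3.076]
wrist_force: [0.2, 0.7, -2.0]
width: 0.0158
```

```bash
python3 -c "
from fit2 import *
S,D=views('v15',(240,150,330,255),(200,140,310,215))
avg(3)
"
```

```text
t 18.40 bay tcp [-1.599e-01 -1.000e-04  4.460e-02] tip [-0.0399 -0.0001  0.0206] F bay 0.25 0.72 -2.01 w 0.0158 torque [-0.01  0.06 -0.03]
tip [279.4 205.3] [251.6 186.3]
tipfar-top [279.6 197.2] [253.5 176.7]
handle end top [282.1 154.8] [201.9 192.8]
h front top [280.7 178.4] [233.5 182. ]
t 18.65 F [ 0.05  0.08 -1.11] std [0.34 0.2  0.43] T [ 0.022  0.051 -0.012] tip x -0.03953 4e-05 z 0.021
```

View pics/v15_s.png

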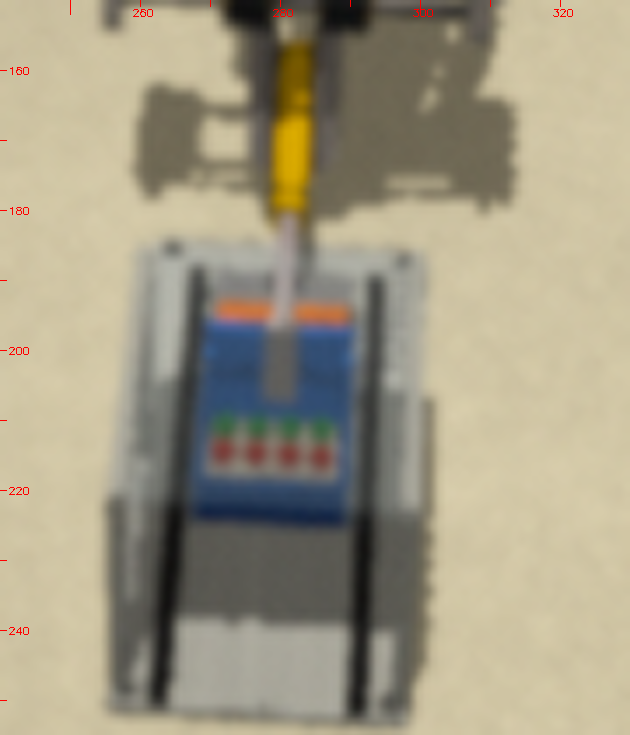

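View pics/v15_d.png

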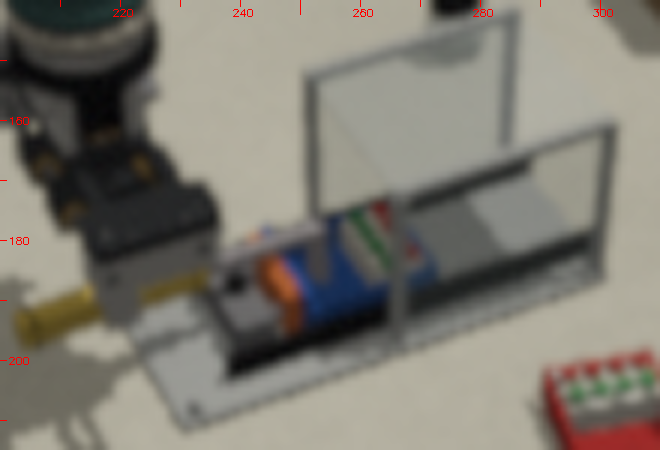

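The hook is free (Fx≈0), the tray stays against the pad, and there's an 8 mm gap behind the wall. Lifting straight up, then backing out.

Call:
{"method": "send_rows", "body": {"increments": [[-1,-0.01,0,0,0],[-1,-0.025,0,0,0],[-1,-0.04,0,0,0],[-1,-0.055,0,0,0],[-1,-0.055,0,0,0]]}}

```text
time: 19.07
tool_pos: [0.4693, 0.0244, 0.1044]
ee_rot: [2.936, 1.563, -0.081]
wrist_force: [0.6, -0.0, -0.8]
width: 0.0156
```

Call:
{"method": "send_rows", "body": {"increments": [[-1,-0.01,0,0.02,0],[-1,-0.02,0,0.045,0],[-1,-0.03,0,0.06,0],[-1,-0.03,0,0.06,0],[-1,-0.03,0,0.06,0]]}}

```text
time: 19.48
tool_pos: [0.4075, 0.017, 0.1305]
ee_rot: [2.93, 1.568, -0.087]
wrist_force: [0.0, -0.4, -1.5]
width: 0.0157
```

```bash
python3 -c "
from fit2 import *
S,D=views('v16',(240,150,330,255),(170,140,290,215))
plan([.4912,.2834,.1270],-.06+np.pi/2)
"
```

```text
t 19.48 bay tcp [-0.2192 -0.0004  0.1305] tip [-0.0992 -0.0004  0.1065] F bay -0.04 -0.38 -1.47 w 0.0157 torque [ 0.02  0.02 -0.03]
tip [280.8 170.4] [234.6 173.3]
tipfar-top [281.1 161.3] [236.2 162.8]
handle end top [283.4 121.6] [179.7 179.3]
h front top [282.1 143.5] [214.3 168.1]
t 19.5833 tcp [0.4075 0.0171 0.1296] F [-0.37 -0.6  -0.85] w 0.0156 y-axis yaw -1.446 z-axis [-0.992 -0.124  0.   ] q [-0.1  -0.21  1.8   0.    1.55  1.35]
shift tool [ 0.0025 -0.2538 -0.1162]
roll about tool x (down):  [-2.9568  0.1848]
```

View pics/v16_s.png

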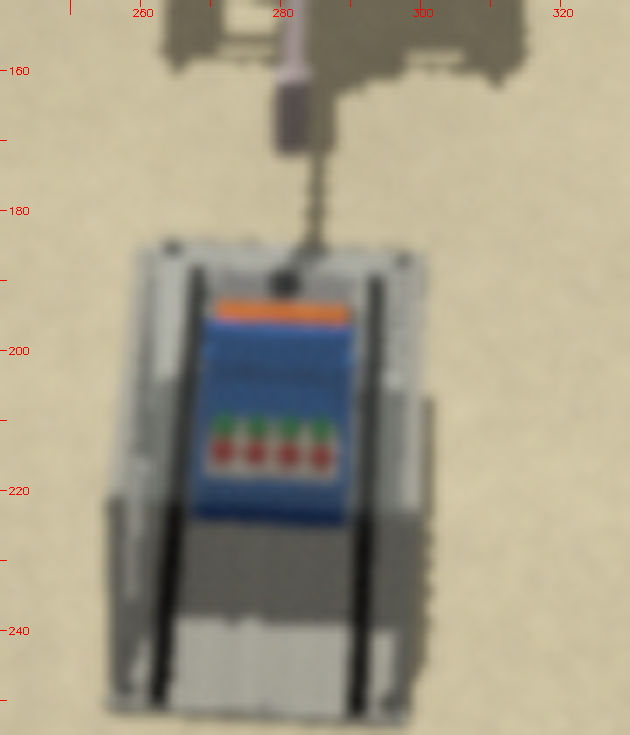

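View pics/v16_d.png

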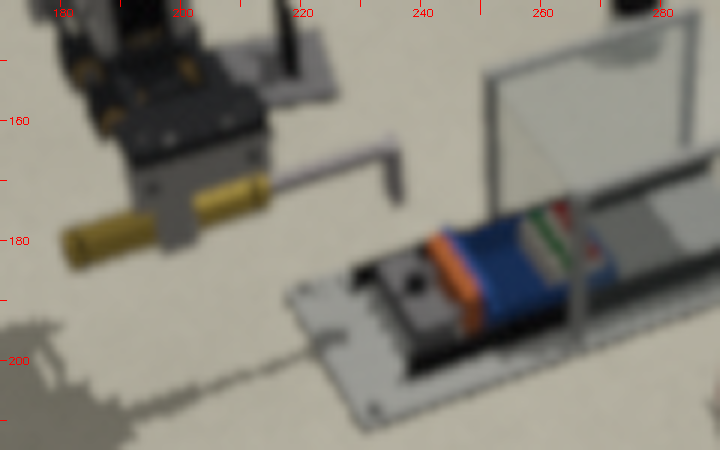

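The hook is still straight in the grip and the tray touches the pad. Returning to above the rest.

Call:
{"method": "send_rows", "body": {"increments": [[-1,0,-0.036,-0.015,0],[-1,0,-0.072,-0.031,0],[-1,0,-0.108,-0.048,0],[-1,0,-0.144,-0.064,0],[-1,0,-0.18,-0.08,0]]}}

```text
time: 20.0
tool_pos: [0.4648, 0.2077, 0.1287]
ee_rot: [0.292, 1.569, -2.725]
wrist_force: [1.6, -0.0, -0.9]
width: 0.0156
```

Call:
{"method": "send_rows", "body": {"increments": [[-1,0,-0.035,-0.018,0.06],[-1,0,-0.06,-0.028,0.12],[-1,0,-0.074,-0.036,0.185],[-1,0,-0.074,-0.036,0.185],[-1,0,-0.074,-0.036,0.185]]}}

```text
time: 20.42
tool_pos: [0.4906, 0.2841, 0.1282]
ee_rot: [0.636, 1.568, -2.563]
wrist_force: [-1.2, -1.4, -1.0]
width: 0.0161
```

Call:
{"method": "send_rows", "body": {"increments": [[-1,0,0,0,0],[-1,0,0,0,0],[-1,0,0,0,0]]}}

```text
time: 20.67
tool_pos: [0.4907, 0.2825, 0.13]
ee_rot: [1.344, 1.57, -1.859]
wrist_force: [-0.4, -0.3, -1.5]
width: 0.0155
```

```bash
python3 -c "
from mv import *
plan([.4912,.2834,.0470],-.06+np.pi/2)
s=robot.snapshot('wrist')
im=cv2.resize(s['image'][:,:,::-1],(800,600));cv2.imwrite('pics/w17.png',im)
s=robot.snapshot('side');crop(s,160,80,280,180,6,'pics/d17.png')
"
```

```text
t 20.6667 tcp [0.4907 0.2825 0.13  ] F [-0.38 -0.29 -1.54] w 0.0155 y-axis yaw -1.6319 z-axis [-0.998  0.061  0.   ] q [ 0.42  0.15  1.45 -0.    1.54  2.05]
shift tool [ 0.083  -0.001  -0.0005]
roll about tool x (down):  [ 3.1405e+00 -1.1000e-03]
```

View pics/w17.png

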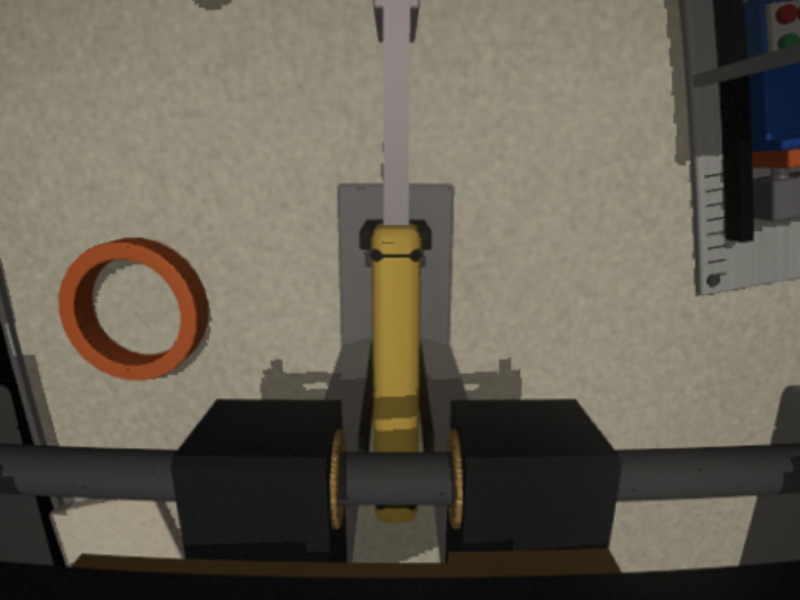

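View pics/d17.png

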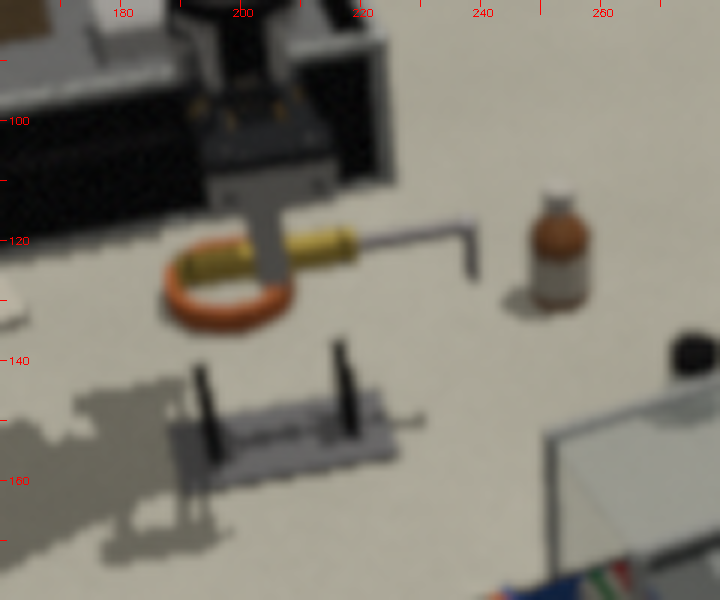

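Call:
{"method": "send_rows", "body": {"increments": [[-1,0.03,-0.001,-0.0005,0],[-1,0.055,-0.001,-0.0005,0],[-1,0.06,-0.001,-0.0005,0],[-1,0.06,-0.001,-0.0005,0],[-1,0.06,-0.001,-0.0005,0]]}}

```text
time: 21.18
tool_pos: [0.4916, 0.2844, 0.0709]
ee_rot: [-2.866, 1.57, 0.215]
wrist_force: [0.7, -1.1, -1.1]
width: 0.0158
```

```bash
python3 -c "
from mv import *
plan([.4912,.2834,.0470],-.06+np.pi/2)
s=robot.snapshot('side');crop(s,160,80,280,180,6,'pics/d18.png')
plan([.4912,.2834,.0470],-.06+np.pi/2)
"
```

```text
t 21.1833 tcp [0.4916 0.2844 0.0709] F [ 0.66 -1.11 -1.09] w 0.0158 y-axis yaw -1.6313 z-axis [-0.998  0.06  -0.001] q [ 0.42  0.19  1.53 -0.    1.42  2.06]
shift tool [0.0239 0.001  0.0004]
roll about tool x (down):  [ 3.1411e+00 -5.0000e-04]
t 21.2333 tcp [0.4923 0.2848 0.0719] F [ 0.94 -0.33 -0.71] w 0.0159 y-axis yaw -1.6312 z-axis [-0.998  0.06  -0.003] q [ 0.42  0.19  1.52 -0.    1.42  2.06]
shift tool [0.0249 0.0015 0.0011]
roll about tool x (down):  [ 3.1412e+00 -4.0000e-04]
```

View pics/d18.png

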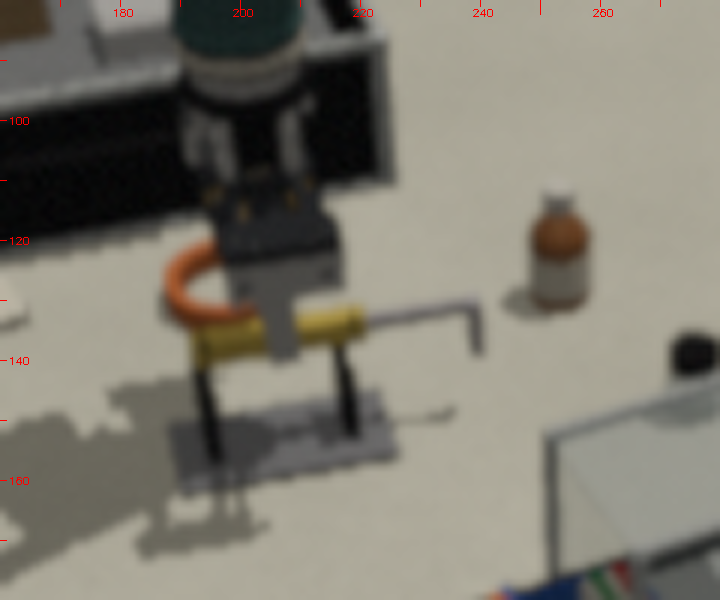

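Aligned over the slots. I'll lower the remaining ~24 mm slowly.

Call:
{"method": "send_rows", "body": {"increments": [[-1,0.008,0.0008,0.0003,0],[-1,0.014,0.0008,0.0003,0],[-1,0.018,0.0008,0.0003,0],[-1,0.02,0.0008,0.0003,0],[-1,0.02,0.0008,0.0003,0]]}}

```text
time: 21.65
tool_pos: [0.4904, 0.2835, 0.0492]
ee_rot: [0.531, 1.569, -2.671]
wrist_force: [-0.2, 0.3, -2.4]
width: 0.0159
```

Call:
{"method": "send_rows", "body": {"increments": [[-1,0.001,0,0,0],[-1,0.001,0,0,0],[-1,0.001,0,0,0]]}}

```text
time: 21.9
tool_pos: [0.4911, 0.2838, 0.0493]
ee_rot: [-3.02, 1.57, 0.062]
wrist_force: [0.7, -0.1, -1.1]
width: 0.0163
```

```bash
python3 -c "
from fit2 import *
plan([.4912,.2834,.0470],-.06+np.pi/2)
avg(3)
plan([.4912,.2834,.0470],-.06+np.pi/2)
"
```

```text
t 21.9 tcp [0.4911 0.2838 0.0493] F [ 0.68 -0.12 -1.12] w 0.0163 y-axis yaw -1.631 z-axis [-0.998  0.06  -0.   ] q [ 0.42  0.21  1.55 -0.    1.38  2.06]
shift tool [ 0.0023  0.0004 -0.0001]
roll about tool x (down):  [ 3.1414e+00 -2.0000e-04]
t 22.05 F [ 0.6   0.02 -1.71] std [0.12 0.28 0.14] T [0.011 0.062 0.029] tip x 0.0165 0.0 z 0.0253
t 22.05 tcp [0.4911 0.2838 0.0493] F [ 0.78 -0.25 -1.86] w 0.0158 y-axis yaw -1.631 z-axis [-0.998  0.06  -0.   ] q [ 0.42  0.21  1.55 -0.    1.38  2.06]
shift tool [ 0.0023  0.0004 -0.0001]
roll about tool x (down):  [ 3.1414e+00 -2.0000e-04]
```

Call:
{"method": "send_rows", "body": {"increments": [[-1,0.001,0.0003,0,0],[-1,0.002,0.0003,0,0],[-1,0.0023,0.0003,0,0],[-1,0.0023,0.0003,0,0]]}}

```text
time: 22.38
tool_pos: [0.491, 0.2835, 0.0469]
ee_rot: [3.133, 1.57, -0.068]
wrist_force: [-0.3, -0.7, 1.2]
width: 0.0161
```

```bash
python3 -c "
from fit2 import *
avg(4)
plan([.4912,.2834,.0470],-.06+np.pi/2)
"
```

```text
t 22.58 F [-0.29 -0.06 -0.12] std [0.57 0.3  0.52] T [-0.01   0.076 -0.03 ] tip x 0.01637 1e-05 z 0.0229
t 22.5833 tcp [0.491  0.2834 0.0469] F [ 0.14 -0.48  0.55] w 0.0156 y-axis yaw -1.631 z-axis [-0.998  0.06  -0.   ] q [ 0.42  0.21  1.56 -0.    1.38  2.05]
shift tool [-0.0001  0.     -0.0002]
roll about tool x (down):  [ 3.1414e+00 -2.0000e-04]
```

The weight is off the gripper (Fz≈0), at the same pose as the pick. Opening.

Call:
{"method": "send_rows", "body": {"increments": [[0.6,0,0,0,0],[0.6,0,0,0,0],[0.6,0,0,0,0],[0.6,0,0,0,0],[0.6,0,0,0,0]]}}

```text
time: 23.0
tool_pos: [0.491, 0.2835, 0.0468]
ee_rot: [-3.061, 1.571, 0.021]
wrist_force: [-0.4, -0.8, -0.4]
width: 0.0459
```

Call:
{"method": "send_rows", "body": {"increments": [[0.6,0,0,0,0],[0.6,0,0,0,0],[0.6,0,0,0,0],[0.6,0,0,0,0],[0.6,0,0,0,0]]}}

```text
time: 23.42
tool_pos: [0.4909, 0.2834, 0.0468]
ee_rot: [1.777, 1.571, -1.425]
wrist_force: [0.3, 0.3, 0.2]
width: 0.0745
```

Call:
{"method": "send_rows", "body": {"increments": [[0.6,-0.01,0,0,0],[0.6,-0.03,0,0,0],[0.6,-0.06,0,0,0],[0.6,-0.1,0,0,0],[0.6,-0.14,0,0,0]]}}

```text
time: 23.83
tool_pos: [0.4901, 0.2831, 0.1881]
ee_rot: [0.541, 1.569, -2.661]
wrist_force: [0.9, 0.3, 0.8]
width: 0.0752
```

Call:
{"method": "send_rows", "body": {"increments": [[0.6,0,0,0.04,0],[0.6,0,0,0.08,0],[0.6,0,0,0.08,0],[0.6,0,0,0.08,0],[0.6,0,0,0.08,0]]}}

```text
time: 24.25
tool_pos: [0.4115, 0.2884, 0.1875]
ee_rot: [-2.867, 1.569, 0.215]
wrist_force: [0.5, 0.1, -0.0]
width: 0.0754
```

```bash
python3 -c "
from fit2 import *
S,D=views('v20',(240,160,400,270),(180,110,300,210))
s=robot.snapshot('wrist')
im=cv2.resize(s['image'][:,:,::-1],(800,600));cv2.imwrite('pics/w20.png',im)
cv2.imwrite('pics/s20f.png',S['image'][:,:,::-1])
"
```

```text
t 24.25 bay tcp [-0.182   0.2684  0.1875] tip [-0.062   0.2684  0.1635] F bay 0.55 0.01 -0.04 w 0.0754 torque [ 0.02  0.03 -0.03]
tip [376.9 168.4] [213.1 113.1]
tipfar-top [379.6 158.8] [214.1 102.4]
handle end top [373.1 117.4] [162.9 113.9]
h front top [377.2 140.1] [194.2 105.8]
```

View pics/v20_s.png

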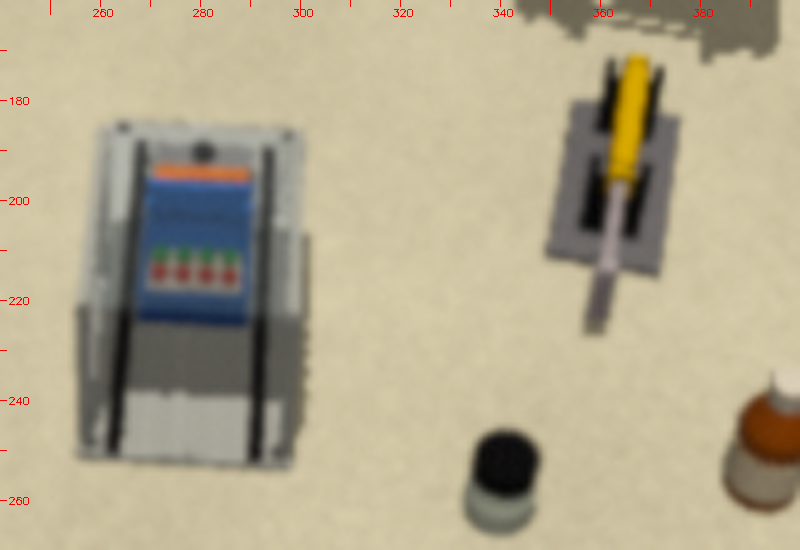

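View pics/v20_d.png

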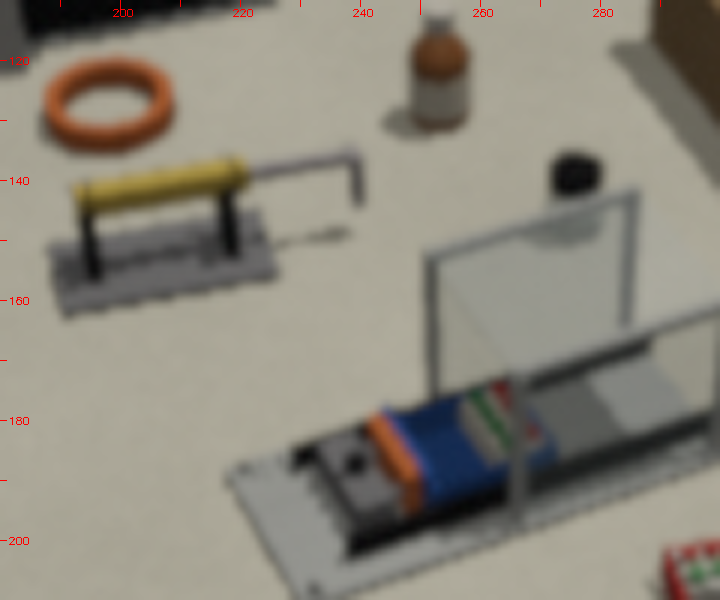

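View pics/w20.png

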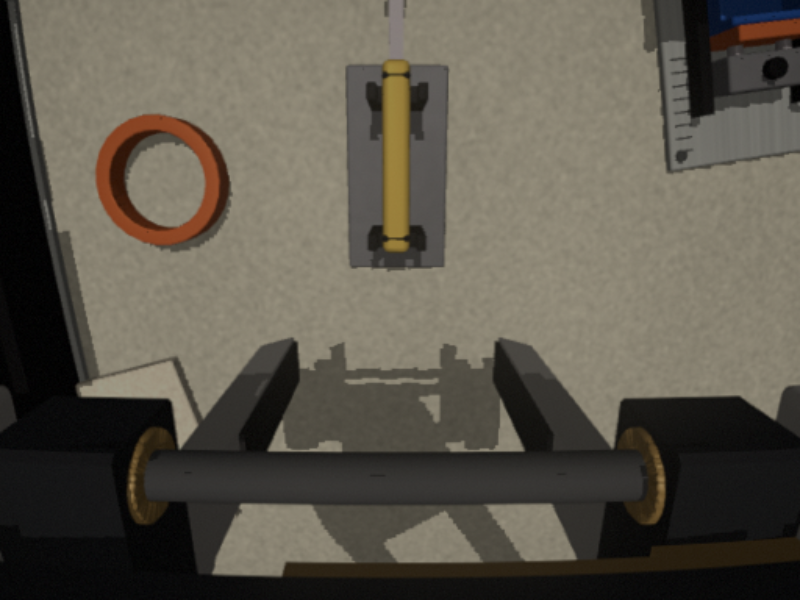

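The hook lies exactly as at the start. There's ample time, so I'll look from directly above at the tray/pad contact before handing in.

```bash
python3 -c "
from mv import *
plan([.490,.034,.205],.123+np.pi/2)
"
```

```text
t 24.4 tcp [0.4121 0.2882 0.1868] F [ 0.53  0.17 -0.03] w 0.0751 y-axis yaw -1.6318 z-axis [-0.998  0.061 -0.   ] q [ 0.5  -0.01  1.51 -0.    1.64  2.13]
shift tool [-0.0181  0.249  -0.0933]
roll about tool x (down):  [ 2.9576 -0.184 ]
```

Call:
{"method": "send_rows", "body": {"increments": [[0.6,-0.018,0.036,-0.012,0],[0.6,-0.018,0.072,-0.027,0],[0.6,-0.018,0.108,-0.04,0],[0.6,-0.018,0.144,-0.054,0],[0.6,-0.018,0.18,-0.067,0]]}}

```text
time: 24.82
tool_pos: [0.4683, 0.1025, 0.2048]
ee_rot: [2.578, 1.57, -0.624]
wrist_force: [1.0, -1.0, -0.1]
width: 0.0752
```

Call:
{"method": "send_rows", "body": {"increments": [[0.6,0,0.035,-0.013,-0.06],[0.6,0,0.069,-0.026,-0.12],[0.6,0,0.069,-0.026,-0.184],[0.6,0,0.069,-0.026,-0.184],[0.6,0,0.069,-0.026,-0.184]]}}

```text
time: 25.23
tool_pos: [0.4894, 0.0335, 0.2045]
ee_rot: [-0.557, 1.57, 2.705]
wrist_force: [-0.6, -0.1, -0.1]
width: 0.0754
```

Call:
{"method": "send_rows", "body": {"increments": [[0.6,0,0,0,0],[0.6,0,0,0,0],[0.6,0,0,0,0]]}}

```text
time: 25.48
tool_pos: [0.4888, 0.035, 0.2048]
ee_rot: [2.625, 1.571, -0.392]
wrist_force: [-0.5, 0.6, -0.1]
width: 0.0753
```

```bash
python3 -c "
from fit2 import *
st()
s=robot.snapshot('wrist')
im=cv2.resize(s['image'][:,:,::-1],(800,600));cv2.imwrite('pics/w21.png',im)
u,v=proj(s,W((-.054,0,.045)));print(u,v)
u,v=int(u),int(v);x0=max(0,u-80);y0=max(0,v-50);crop(s,x0,y0,min(512,x0+160),y0+110,5,'pics/w21c.png')
"
```

```text
t 25.48 bay tcp [-0.1363  0.0075  0.2048] tip [-0.0163  0.0075  0.1808] F bay -0.45 0.66 -0.07 w 0.0753 torque [ 0.04  0.05 -0.05]
261.23299361828316 98.33936241189329
```

View pics/w21.png

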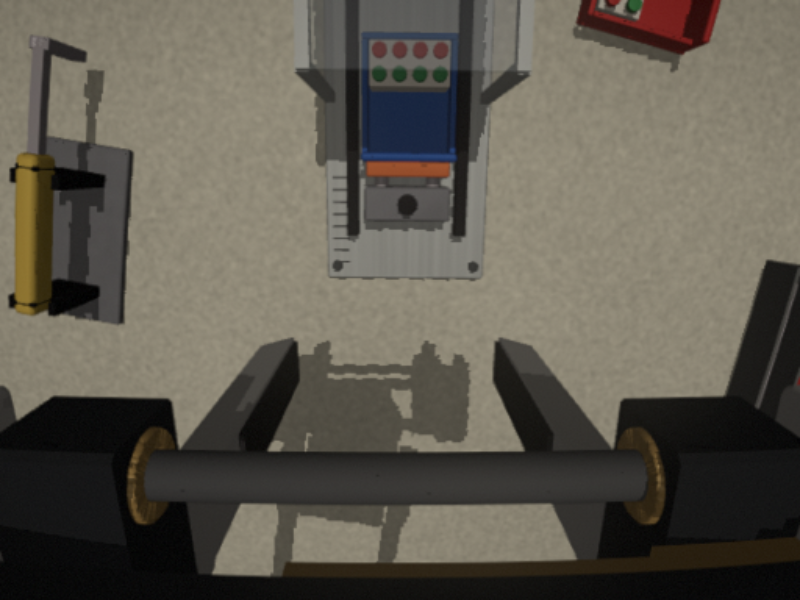

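View pics/w21c.png

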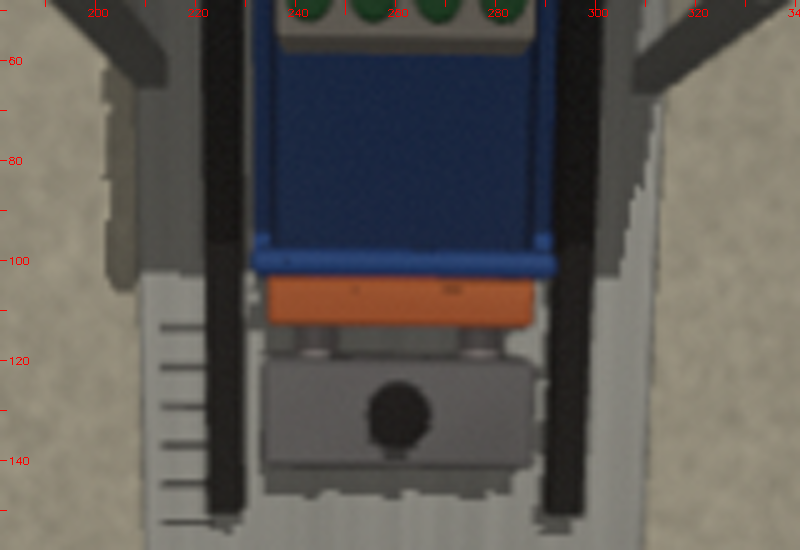

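Seen from above, the tray's front wall sits flush on the orange pad along its whole width (row ≈103 in the crop) with no gap. The hook is in its rest. Handing in.

```bash
python3 -c "
from bench import robot
print(robot.close_job())"
```

```text
the job is handed in; nothing more can be done
None
```

The blue tray is bedded against the orange pad, the hook is back in its rest the way it lay, and I handed the job in at about 25.5 s of the 69 s allowed.

**What I did:** I lifted the hook off its rest and put its finger down behind the tray's front wall under the hood. I drew the tray to the pad and held the pull for about 2 s, averaging 11.0 N and then 11.7 N. I then let off slowly, unhooked, and set the hook down at the pose I had picked it up from.

**Last checks:**
- **Tray:** a view from above shows its front wall flush on the pad across the whole width, with no gap.
- **Hook:** it lies in both slots with the finger forward, looking the same as in the first pictures. The weight came off the gripper before I opened it.
- **Other things:** the bottle, jar, tape roll and red tray looked unmoved. I did not compare the mug or marker afterwards; the arm never worked near them.

**Less certain:**
- **Pull force:** single wrist-force readings scatter by about 0.5 N, so some at the 11.7 N setting may read slightly over 12 N. The averages were in range and the highest reading I printed was 11.9 N.
- **Pad load:** I did not measure it directly. It was at most about the pull, well under 16 N.
- **Tray level:** the finger rubbed upward on the wall with up to about 2 N during the pull. I lowered the hook to ease this, and the tray looked level throughout.

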